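Stir the clay pellets in the planter

ROBOT

A 6-joint arm with a two-finger parallel gripper is mounted at the origin on the work surface. World frame = base frame: x ahead of the robot, y to its left, z up, the work surface at z = 0. Lengths are in m, angles in rad, forces in N, time in s.
With the tool pointing down it reaches from about 0.35 to 0.925 m from the base axis. Payload 6.4 kg.
Tool frame: the origin (TCP) lies midway between the tips of the shut fingers; the grasp point (between the pads) lies 19 mm behind it (manip.grasp_offset is the distance from the TCP to the grasp point, in m); z points along the fingers, y is the direction in which the jaws open and shut (so a half turn about z gives the same grasp; the last joint's range is limited). The gripper opens to 94 mm and grips with 3 to 60 N. Pads are 16 mm wide; open, the fingers measure 119 mm over their backs; the gripper's body (75 mm by 177 mm) begins 78 mm behind the grasp point.
Start: joints at [1.053, 0.245, 1.558, -0, 1.339, -0.174], TCP at [0.219, 0.612, 0.178] pointing down, gripper open.
Joint ranges: [-3.13, 3.13], [-1.02, 2.26], [0.13, 2.54], [-0.95, 4.09], [0.21, 2.88], [-2.74, 2.74]. Speed limits (rad/s): [2.57, 2.57, 3.14, 3.14, 3.14, 3.14].

INTERFACE

Orientations are given as [roll, pitch, yaw] about the fixed x, y, z axes, in that order (R = Rz(yaw) Ry(pitch) Rx(roll)).
In Python, from cell import manip gives the robot as it stands. The module is installed in compiled form; this text tells all that it offers.
- The arm moves only by the tool servo_tool, never from a script. Its argument "targets" is a list of rows, each a list of 7 numbers: the shift along the tool's x, y, z in m, then the turn, a rotation vector about the tool's x, y, z in degrees, then the finger opening in m, from 0 to 0.094. A call has 1 to 20 rows; each row shifts and turns the commanded pose from where the row before left it, along the tool's axes as they then stand; what a row does not reach is not made up. A row lasts 1/12 s, in which the tool goes at most 41.7 mm and 7.16 degrees, less where a joint would pass 70% of its speed; a pose out of reach is approached as far as the arm can. A call with a gripper value outside its range is refused whole. The fingers move at their own pace and stop on an object; "squeeze" is the grip in N (left out, the last holds). Time passes only in rows, so rows that do not move let the fingers close. It gives the time, the measured TCP pose, the force and the opening at its end, in the units of the state.
- manip.get_obs(): the state, without advancing time (a new reading comes with each control period).
- manip.get_image(name): name is "scene" or "top" or "wrist"; returns a dict with "frame" (420x560x3 uint8, blue, green, red), "intrinsics" (3x3 intrinsics, pixels), "camera_from_world" (4x4, takes a point from world to camera coordinates). Camera axes: x right, y up, looking along -z (the intrinsics and any distortion apply to the point x, -y, -z); pixel columns grow to the right and rows downward; lengths in m; the calibration is good to about 2 mm. A picture is of the moment at which its call begins. There is no depth.
- manip.job_done(): hands the job in, once; it reports no verdict.
Trained networks look in a picture, given as the dict that the camera call returned (one of the last four; its "shot" number tells which), for a name from the list of things; names that differ only in an ending like _2 or _b are one class to them, and where a whole thing is asked for, a point or a joint stands for the part that bears it (a point fixed in the world has none). Each returns a list of dicts, best first, with "p" (0 to 1); they miss things now and then, are a little off and sometimes report something else, mostly with a low value. They report only what shows in the picture. A call takes as long as a camera call. They do not tell look-alikes from the thing itself.
- manip.look_for(query, picture): "at" ([x, y, z] in m, in the coordinates of the camera as it stood for that picture, good to about 4 mm: the middle of the surface that is visible of it).
The state is a dict: "time_s": time; "q": joint angles; "joint_vel": joint speeds; "effort": joint torques, N m; "ee_pos": TCP position; "orientation": TCP orientation; "wrist_force": force on the tool from outside, world axes, zero at the start; "torque": the same for the moment, N m; "opening": finger opening in m.
Only numpy, scipy, OpenCV 4.12 (cv2) and the standard library are available. Lean on these libraries where they do the work, as an engineer would, in place of code of your own. Each camera call takes 0.05 s, during which the arm holds its last target.

TASK

Take the round wooden stick out of the peg crate and, with its foot down among the clay pellets close to the floor of the ceramic planter, stir them round anticlockwise (seen from above) for at least three full turns, and on until at least five of the six pellets lie 2 cm or more from where they started. Then stand the stick back upright, fully home, in any free hole of the crate and let go. Stir gently, keep every pellet in the planter, and do not shift the planter or anything else.

Things in the scene. Friction and masses are not known exactly. Their poses are not given: they have to be found in the camera images.
- stick: the round wooden stirring stick: plain round rod, 20 mm diameter, 170 mm long, 50 g, edges chamfered 4 mm at both ends, the longest thing standing in the crate (its top at 185 mm above the work surface). It starts upright in one of the crate's end holes (hole0 or hole2). Origin at the centre of its foot (lower end), z along it towards the top; its yaw means nothing
- stick_foot (a point): centre of the stick's lower end face
- stick_top (a point): centre of the stick's upper end face, 170 mm from the foot
- crate: fixed low wooden peg crate, 110 mm (its x) by 192 mm (its y) and 60 mm high, with three round blind holes in its flat top in a row along its y axis, 60 mm apart. Origin at the centre of its underside, z up
- hole0 (a point): centre of the mouth of the crate's hole at y = -60 mm, level with the crate's top (60 mm up). Every hole is 25 mm in diameter with a 2 mm chamfer, 45 mm deep (its floor is 15 mm above the work surface), so a stick fully home has its foot at 15 mm
- hole1 (a point): the same for the middle hole, which starts empty
- hole2 (a point): the same for the hole at y = +60 mm
- planter: white ceramic planter, round open pot, loose, 1.8 kg, 80 mm high, outer radius 88 mm at the rim, 81 mm at the foot, wall 6 mm (inside radius 75 mm at the floor); inner floor at 10 mm. Origin at the centre of its underside, z up; yaw arbitrary. Pushed hard it slides. A pellet can jam between stick and wall; with the stick's axis 30 to 40 mm from the planter's, pellets pass freely
- bottle: bystander: tall grey bottle, 64 mm diameter, 225 mm high, standing loose between crate and planter; origin at the centre of its underside
- pail: bystander: empty blue plastic pail, 200 mm across the rim, 180 mm high, behind the bottle; origin at the centre of its underside
- fork: bystander: green plastic hand fork, lying, 258 mm long along its y (handle to -y), 66 mm wide and 28 mm high, left of the pail; origin on the work surface, 130 mm from either end
- clip: bystander: dark steel spring clip, lying, 75 mm (its x) by 16 mm, 27 mm high, at the left or right edge; origin at the centre of its underside
- pot: bystander: small empty terracotta pot, 100 mm across, 85 mm high; origin at the centre of its underside
- stake: bystander: square wooden stake, 16 mm square, 135 mm long, standing loose in the crate's other end hole (top at 150 mm above the work surface); origin at the centre of its lower end
- pellet0: chunky terracotta pellet 0: barrel shape, 24 mm diameter, 19 mm high, 15 g, loose in the planter; the six start upright on the planter's floor in a ring, each about 34 mm from the planter's axis, 60 degrees apart, leaving the middle free. Origin at its middle (its place is that of this point)
- pellet1: chunky terracotta pellet 1: barrel shape, 24 mm diameter, 19 mm high, 15 g, loose in the planter; the six start upright on the planter's floor in a ring, each about 34 mm from the planter's axis, 60 degrees apart, leaving the middle free. Origin at its middle (its place is that of this point)
- pellet2: chunky terracotta pellet 2: barrel shape, 24 mm diameter, 19 mm high, 15 g, loose in the planter; the six start upright on the planter's floor in a ring, each about 34 mm from the planter's axis, 60 degrees apart, leaving the middle free. Origin at its middle (its place is that of this point)
- pellet3: chunky terracotta pellet 3: barrel shape, 24 mm diameter, 19 mm high, 15 g, loose in the planter; the six start upright on the planter's floor in a ring, each about 34 mm from the planter's axis, 60 degrees apart, leaving the middle free. Origin at its middle (its place is that of this point)
- pellet4: chunky terracotta pellet 4: barrel shape, 24 mm diameter, 19 mm high, 15 g, loose in the planter; the six start upright on the planter's floor in a ring, each about 34 mm from the planter's axis, 60 degrees apart, leaving the middle free. Origin at its middle (its place is that of this point)
- pellet5: chunky terracotta pellet 5: barrel shape, 24 mm diameter, 19 mm high, 15 g, loose in the planter; the six start upright on the planter's floor in a ring, each about 34 mm from the planter's axis, 60 degrees apart, leaving the middle free. Origin at its middle (its place is that of this point)
Not all that is in view belongs to the job. Leave any black or blue look-alike of the planter alone.

How it is judged:
By the outcome, as a careful person would: the job done as asked, in the order asked, and still so for the second after the job is handed in, with the robot touching nothing.
It also fails if it takes over 67 s, if anything falls off the work surface, if the arm or the gripper's body presses on something with over 40 N, if the wrist force passes 120 N, or if a joint passes its speed limit or range.

## Working session

There is one attempt and no reset: what is moved stays moved. The work goes in short steps, Python scripts to look and compute and a tool call to move; the robot and the scene stay as the last step left them, time stands still between calls to the robot, and variables do not carry over. Pictures are saved under pics/ and viewed, and the job is handed in when it is done.

Besides the shell and the picture viewer there is one more tool, called after ">>>" as a command line: name --pt "numbers of a row" for each row, then --argument value for the rest. servo_tool: Moves the arm, as the interface text tells. Its arguments: {"type":"object","properties":{"targets":{"type":"array"},"squeeze":{"type":"number"}},"required":["targets"]}

```bash
mkdir -p pics; ls; python3 - <<'E'
from cell import manip
import cv2
o=manip.get_obs()
print(o)
for n in ("scene","top","wrist"):
    p=manip.get_image(n); cv2.imwrite(f"pics/a_{n}.png",p["frame"]); print(n,p["shot"],p["intrinsics"],p["camera_from_world"])
E
```

```text
pics
{'time_s': 0.0, 'q': array([ 1.05291668e+00,  2.45782505e-01,  1.55899326e+00, -2.77181902e-05,
        1.33872980e+00, -1.74112475e-01]), 'joint_vel': array([-0.00168506, -0.00061519, -0.00032105,  0.00203605,  0.00224503,
        0.00098171]), 'effort': array([-1.71745196e-03, -4.15834415e+01, -3.14597440e+01,  6.83301967e-02,
        3.32262134e-02, -1.32151931e-04]), 'ee_pos': array([0.21875375, 0.61138714, 0.17687678]), 'orientation': array([-3.13970399e+00, -3.04827043e-04,  2.79783159e+00]), 'wrist_force': array([ 0.26631794,  0.12010691, -0.57391667]), 'torque': array([-0.01141983,  0.05867314, -0.03481472]), 'opening': 0.09377891097350699}
scene 1 [[407.74376162   0.         280.67530215]
 [  0.         407.74376162 213.23066814]
 [  0.           0.           1.        ]] [[-0.59673172  0.80232112 -0.01385901  0.3025628 ]
 [-0.62546846 -0.45423805  0.63439498  0.21607169]
 [ 0.50269321  0.38723198  0.77288481 -1.24423665]
 [ 0.          0.          0.          1.        ]]
top 2 [[449.11882062   0.         279.90857253]
 [  0.         449.11882062 213.41139763]
 [  0.           0.           1.        ]] [[ 0.01395647 -0.99958725 -0.02511074  0.01010057]
 [ 0.99588683  0.01164757  0.0898541  -0.49834581]
 [-0.08952453 -0.0262615   0.99563833 -1.24837428]
 [ 0.          0.          0.          1.        ]]
wrist 3 [[358.81952492   0.         279.63055177]
 [  0.         358.81952492 208.56956703]
 [  0.           0.           1.        ]] [[ 0.33630353  0.9417525  -0.00147199 -0.64905371]
 [-0.9117999   0.32521547 -0.25071069  0.02679494]
 [-0.2356287   0.08565705  0.96806094 -0.39009144]
 [ 0.          0.          0.          1.        ]]
```

View pics/a_scene.png

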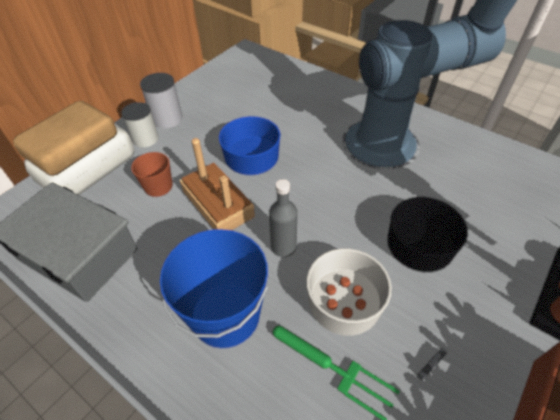

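View pics/a_top.png

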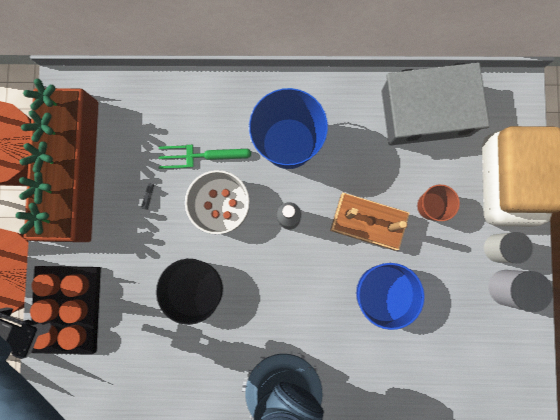

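View pics/a_wrist.png

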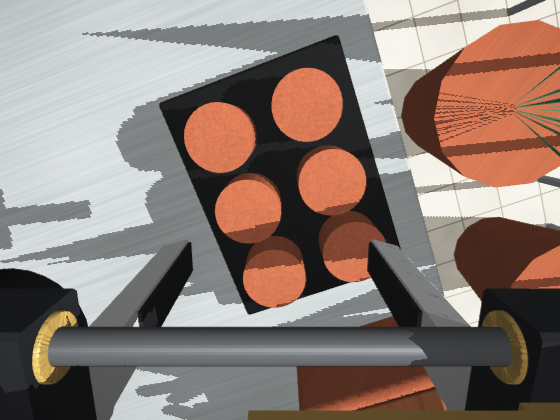

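```bash
cat > h.py <<'E'
import numpy as np, cv2
from cell import manip
def proj(p,P):
    K,T=p["intrinsics"],p["camera_from_world"]
    P=np.atleast_2d(P); c=(T[:3,:3]@P.T).T+T[:3,3]
    x=np.c_[c[:,0],-c[:,1],-c[:,2]]; u=(K@x.T).T
    return u[:,:2]/u[:,2:]
def ray(p,uv,z):
    K,T=p["intrinsics"],p["camera_from_world"]
    d=np.linalg.inv(K)@np.array([uv[0],uv[1],1.]); d=np.array([d[0],-d[1],-d[2]])
    R=T[:3,:3]; C=-R.T@T[:3,3]; d=R.T@d
    return C+d*(z-C[2])/d[2]
def w(p,at):
    T=p["camera_from_world"]; return T[:3,:3].T@(np.array(at)-T[:3,3])
def crop(p,x0,y0,x1,y1,s,name):
    cv2.imwrite(name,cv2.resize(p["frame"][y0:y1,x0:x1],None,fx=s,fy=s,interpolation=cv2.INTER_CUBIC))
E
python3 - <<'E'
from h import *
ps=manip.get_image("scene"); pt=manip.get_image("top")
crop(pt,320,170,470,270,5,"pics/b_top.png"); crop(ps,160,120,300,240,5,"pics/b_scene.png"); crop(pt,170,160,320,260,5,"pics/b_plant.png")
for n in ("stick","stake","crate","hole0","hole1","hole2","stick_top","planter","bottle","pail","pot","fork","clip","pellet0"):
    for p in (ps,pt):
        for d in manip.look_for(n,p)[:6]:
            if d["p"]>.3: print(n,p["shot"],round(d["p"],2),w(p,d["at"]).round(3),proj(p,w(p,d["at"])).round(0))
E
```

```text
stick 4 0.76 [ 0.46  -0.285  0.126] [[200. 159.]]
stick 4 0.54 [ 0.496 -0.206  0.06 ] [[218. 198.]]
stake 4 0.78 [ 0.494 -0.173  0.107] [[226. 191.]]
stake 4 0.57 [0.55  0.404 0.021] [[434. 366.]]
stake 4 0.44 [ 0.464 -0.281  0.13 ] [[200. 159.]]
crate 4 0.67 [ 0.495 -0.203  0.064] [[218. 198.]]
crate 5 0.8 [ 0.473 -0.228  0.06 ] [[369. 222.]]
crate 5 0.39 [0.551 0.211 0.032] [[211. 194.]]
hole0 4 0.72 [ 0.502 -0.203  0.06 ] [[217. 200.]]
hole0 4 0.65 [0.548 0.402 0.019] [[433. 365.]]
hole0 5 0.8 [ 0.474 -0.23   0.059] [[370. 222.]]
hole1 4 0.72 [ 0.502 -0.203  0.06 ] [[217. 200.]]
hole1 4 0.65 [0.548 0.402 0.019] [[433. 365.]]
hole1 5 0.8 [ 0.474 -0.23   0.059] [[370. 222.]]
hole2 4 0.72 [ 0.502 -0.203  0.06 ] [[217. 200.]]
hole2 4 0.65 [0.548 0.402 0.019] [[433. 365.]]
hole2 5 0.8 [ 0.474 -0.23   0.059] [[370. 222.]]
stick_top 4 0.72 [ 0.462 -0.282  0.129] [[200. 159.]]
stick_top 4 0.34 [0.67  0.265 0.019] [[340. 374.]]
stick_top 5 0.51 [ 0.455 -0.283  0.151] [[397. 227.]]
planter 4 0.87 [ 0.263 -0.29   0.04 ] [[251. 142.]]
planter 4 0.76 [0.502 0.189 0.026] [[351. 289.]]
planter 4
[... 692 characters left out ...]
.53  -0.428  0.032] [[439. 204.]]
fork 4 0.92 [0.671 0.268 0.021] [[341. 375.]]
fork 5 0.78 [0.668 0.239 0.016] [[204. 154.]]
fork 5 0.48 [0.516 0.224 0.028] [[207. 206.]]
clip 4 0.67 [0.547 0.405 0.021] [[434. 365.]]
clip 5 0.75 [0.545 0.399 0.022] [[147. 196.]]
clip 5 0.39 [0.529 0.201 0.011] [[216. 202.]]
pellet0 4 0.67 [0.553 0.216 0.029] [[350. 313.]]
pellet0 4 0.51 [0.521 0.225 0.031] [[361. 303.]]
pellet0 4 0.5 [0.531 0.155 0.027] [[331. 290.]]
pellet0 4 0.43 [0.559 0.174 0.027] [[331. 304.]]
pellet0 5 0.64 [0.488 0.164 0.031] [[227. 216.]]
pellet0 5 0.59 [0.528 0.146 0.027] [[234. 202.]]
pellet0 5 0.47 [0.515 0.224 0.025] [[207. 207.]]
pellet0 5 0.38 [0.551 0.213 0.034] [[211. 194.]]
```

View pics/b_top.png

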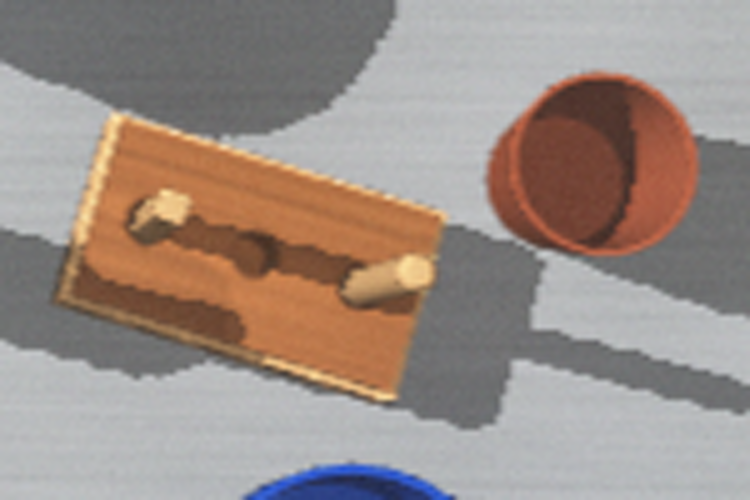

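View pics/b_scene.png

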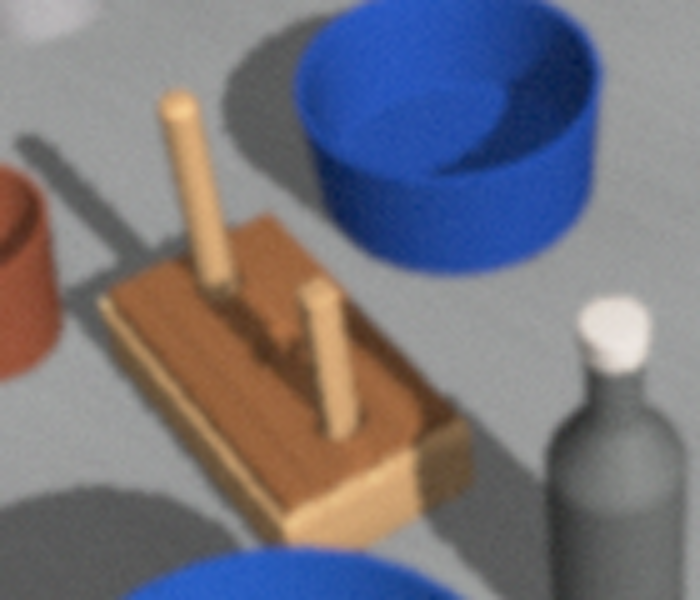

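View pics/b_plant.png

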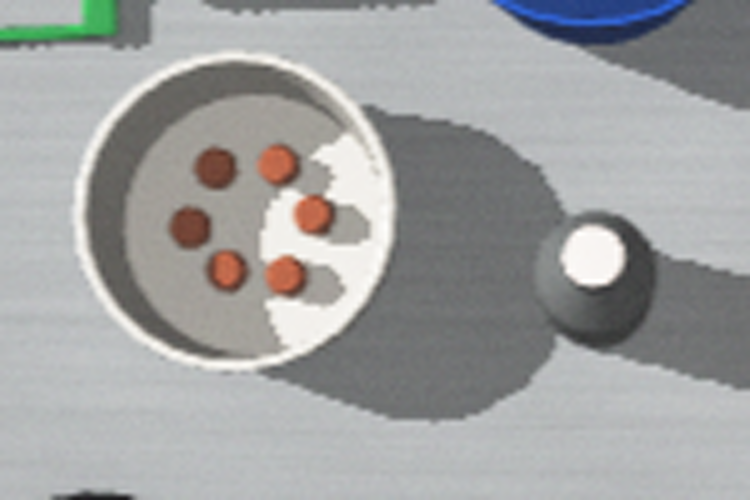

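```bash
python3 - <<'E'
from h import *
ps=manip.get_image("scene"); pt=manip.get_image("top")
f=lambda x,y,o:(x/5+o[0],y/5+o[1])
T=(320-.4,170-.4);S=(160-.4,120-.4);P=(170-.4,160-.4)
for p in(ps,pt):
    R=p["camera_from_world"]; print("cam",(-R[:3,:3].T@R[:3,3]).round(3))
print("sticktop top",ray(pt,f(415,270,T),.185),"scene",ray(ps,f(179,103,S),.185))
print("stick entry top", ray(pt,f(352,290,T),.06), "scene", ray(ps,f(217,288,S),.06))
print("staketop",ray(pt,f(173,207,T),.15),ray(ps,f(319,288,S),.15))
for c in((112,115),(442,213),(395,400),(60,297)): print("corner",ray(pt,f(*c,T),.06).round(4))
for c in((272,213),(470,430),(285,525),(102,300)): print("cornerS",ray(ps,f(*c,S),.06).round(4))
# planter rim: segment outer rim edge from crop clicks
for c in((235,55),(235,370),(77,212),(394,212)): print("rim",ray(pt,f(*c,P),.08).round(4))
for c in((216,167),(278,165),(313,214),(286,275),(228,270),(190,227)): print("pel",ray(pt,f(*c,P),.0275).round(4))
print("bottle",ray(pt,f(593,257,P),.225),)
E
```

```text
cam [0.941 0.337 0.829]
cam [ 0.384 -0.017  1.288]
sticktop top [ 0.46207127 -0.28816404  0.185     ] scene [ 0.46064158 -0.28697632  0.185     ]
stick entry top [ 0.45954617 -0.28472925  0.06      ] scene [ 0.46292221 -0.28735485  0.06      ]
staketop [ 0.4950587  -0.17519611  0.15      ] [ 0.49097229 -0.17558915  0.15      ]
corner [ 0.5542 -0.1544  0.06  ]
corner [ 0.5022 -0.3339  0.06  ]
corner [ 0.4002 -0.3074  0.06  ]
corner [ 0.4537 -0.1262  0.06  ]
cornerS [ 0.4035 -0.3026  0.06  ]
cornerS [ 0.461  -0.1169  0.06  ]
cornerS [ 0.5594 -0.151   0.06  ]
cornerS [ 0.5049 -0.3304  0.06  ]
rim [0.6085 0.1898 0.08  ]
rim [0.4363 0.1852 0.08  ]
rim [0.5212 0.2738 0.08  ]
rim [0.5231 0.1009 0.08  ]
pel [0.5537 0.2079 0.0275]
pel [0.5552 0.1726 0.0275]
pel [0.5275 0.152  0.0275]
pel [0.4926 0.1665 0.0275]
pel [0.4951 0.1995 0.0275]
pel [0.5193 0.2218 0.0275]
bottle [ 0.48595858 -0.00848083  0.225     ]
```

Look-alikes: candidates for the stick are the round rod at top-view (403,224) / scene (196,141), and the square stake at top (354,211) / scene (224,178). The close crops show that the right-hand, longer one is round and the other is square, so I choose (403,224), world ≈ (0.461, -0.287). Candidates for the planter are white (217,202), black (190,290) and blue (390,296). I choose the white one, which has the pellets in it, centre ≈ (0.523, 0.187).

I raise the arm and turn the tool to line up with the world axes.

>>> servo_tool --pt "0 0 -0.01 0 0 -4 0.094" --pt "0 0 -0.02 0 0 -5 0.094" --pt "0 0 -0.025 0 0 -5 0.094" --pt "0 0 -0.025 0 0 -5.7 0.094" --pt "-0.01 -0.01 -0.025 0 0 0 0.094" --pt "-0.02 -0.02 -0.025 0 0 0 0.094" --pt "-0.02 -0.025 -0.02 0 0 0 0.094" --pt "-0.02 -0.025 -0.012 0 0 0 0.094" --pt "-0.02 -0.025 0 0 0 0 0.094" --pt "-0.02 -0.025 0 0 0 0 0.094" --pt "-0.02 -0.025 0 0 0 0 0.094" --pt "-0.02 -0.025 0 0 0 0 0.094" --pt "-0.02 -0.025 0 0 0 0 0.094" --pt "-0.02 -0.03 0 0 0 0 0.094" --pt "-0.02 -0.03 0 0 0 0 0.094" --pt "-0.02 -0.03 0 0 0 0 0.094" --pt "-0.012 -0.03 0 0 0 0 0.094" --pt "0 -0.03 0 0 0 0 0.094" --pt "0 -0.03 0 0 0 0 0.094" --pt "0 -0.03 0 0 0 0 0.094"

```text
time_s: 3.42
ee_pos: [0.4611, 0.1955, 0.3399]
orientation: [-3.142, 0.0, 3.142]
wrist_force: [0.0, 0.7, 0.4]
opening: 0.0943
```

>>> servo_tool --pt "0 -0.03 0 0 0 0 0.094" --pt "0 -0.03 0 0 0 0 0.094" --pt "0 -0.03 0 0 0 0 0.094" --pt "0 -0.03 0 0 0 0 0.094" --pt "0 -0.03 0 0 0 0 0.094" --pt "0 -0.03 0 0 0 0 0.094" --pt "0 -0.03 0 0 0 0 0.094" --pt "0 -0.03 0 0 0 0 0.094" --pt "0 -0.03 0 0 0 0 0.094" --pt "0 -0.03 0 0 0 0 0.094" --pt "0 -0.03 0 0 0 0 0.094" --pt "0 -0.03 0 0 0 0 0.094" --pt "0 -0.03 0 0 0 0 0.094" --pt "0 -0.03 0 0 0 0 0.094" --pt "0 -0.025 0 0 0 0 0.094" --pt "0 -0.02 0 0 0 0 0.094" --pt "0 -0.012 0 0 0 0 0.094" --pt "0 -0.005 0 0 0 0 0.094" --pt "0 0 0 0 0 0 0.094"

```text
time_s: 5.0
ee_pos: [0.461, -0.2854, 0.3398]
orientation: [3.141, -0.0, 3.141]
wrist_force: [0.3, 0.5, 0.4]
opening: 0.094
```

```bash
python3 - <<'E'
from h import *
print(manip.get_obs()["ee_pos"])
p=manip.get_image("wrist"); cv2.imwrite("pics/c_wrist.png",p["frame"])
R=p["camera_from_world"]; print("cam",(-R[:3,:3].T@R[:3,3]).round(3))
print(proj(p,[[.461,-.287,.185],[.461,-.287,.06],[.479,-.228,.06]]).round(1))
E
```

```text
[ 0.46102215 -0.28540556  0.33977724]
cam [ 0.389 -0.286  0.546]
[[278.2 188.5]
 [278.5 170.5]
 [321.4 183.5]]
```

View pics/c_wrist.png

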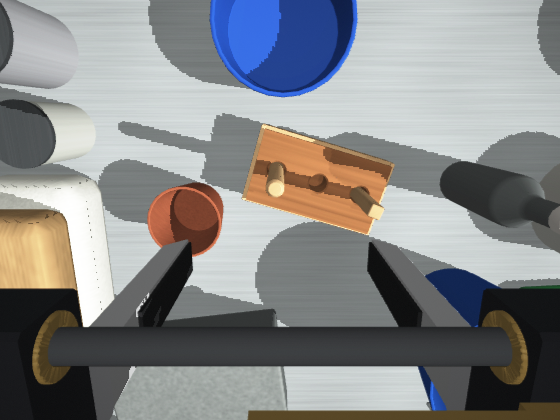

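The wrist view shows the round stick's top at (277,188), against a predicted (278,188). The square stake is at (372,210), the empty hole at (318,183). I descend over the stick and grip it.

>>> servo_tool --pt "0 -0.0015 0.01 0 0 0 0.094" --pt "0 0 0.02 0 0 0 0.094" --pt "0 0 0.025 0 0 0 0.094" --pt "0 0 0.025 0 0 0 0.094" --pt "0 0 0.025 0 0 0 0.094" --pt "0 0 0.025 0 0 0 0.094" --pt "0 0 0.025 0 0 0 0.094" --pt "0 0 0.025 0 0 0 0.094" --pt "0 0 0.025 0 0 0 0.094" --pt "0 0 0.02 0 0 0 0.094" --pt "0 0 0.01 0 0 0 0.094" --pt "0 0 0.004 0 0 0 0.06" --pt "0 0 0 0 0 0 0.04" --pt "0 0 0 0 0 0 0.025" --pt "0 0 0 0 0 0 0.01" --pt "0 0 0 0 0 0 0.01" --pt "0 0 0 0 0 0 0.01" --pt "0 0 0 0 0 0 0.01" --pt "0 0 0 0 0 0 0.01" --squeeze 45

```text
time_s: 6.63
ee_pos: [0.4613, -0.2867, 0.1013]
orientation: [-3.141, 0.0, 3.142]
wrist_force: [0.2, -0.5, -0.9]
opening: 0.0439
```

```bash
python3 - <<'E'
from h import *
o=manip.get_obs();print(o["ee_pos"],o["wrist_force"],o["torque"],o["opening"])
p=manip.get_image("scene"); crop(p,160,100,300,220,5,"pics/d_scene.png")
E
```

```text
[ 0.461262   -0.28670353  0.10132021] [ 0.19995311 -0.48177865 -0.92774853] [ 0.02511737 -0.03587619  0.0217236 ] 0.04388839875993499
```

View pics/d_scene.png

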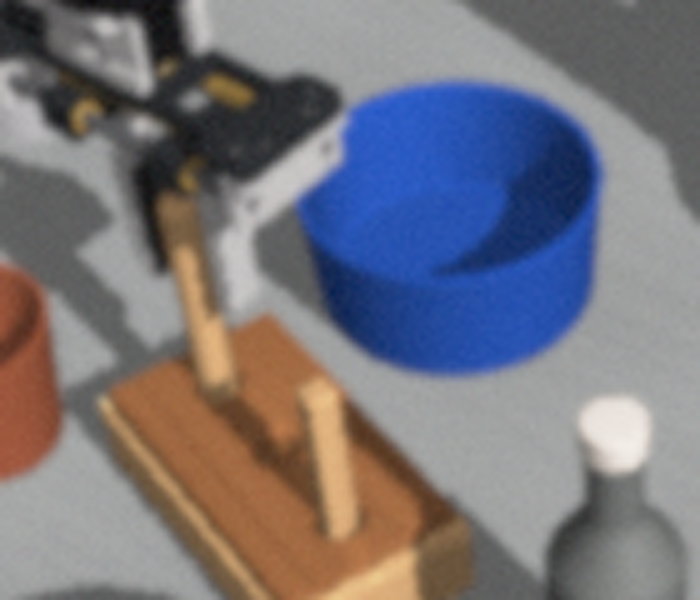

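Fingers straddle the stick at crop (195,290), still closing at 44 mm. I keep closing.

>>> servo_tool --pt "0 0 0 0 0 0 0.01" --pt "0 0 0 0 0 0 0.01" --pt "0 0 0 0 0 0 0.01" --pt "0 0 0 0 0 0 0.01" --pt "0 0 0 0 0 0 0.01" --pt "0 0 0 0 0 0 0.01" --pt "0 0 0 0 0 0 0.01" --pt "0 0 0 0 0 0 0.01" --squeeze 45

```text
time_s: 7.35
ee_pos: [0.4611, -0.2872, 0.101]
orientation: [-3.14, 0.0, -3.142]
wrist_force: [0.1, -4.9, -2.3]
opening: 0.0192
```

>>> servo_tool --pt "0 0 -0.003 0 0 0 0.01" --pt "0 0 -0.006 0 0 0 0.01" --pt "0 0 -0.006 0 0 0 0.01"

```text
time_s: 7.6
ee_pos: [0.461, -0.2871, 0.1158]
orientation: [-3.14, -0.0, -3.142]
wrist_force: [0.4, -5.4, -3.9]
opening: 0.0195
```

```bash
python3 - <<'E'
from h import *
o=manip.get_obs();print(o["ee_pos"],o["wrist_force"],o["torque"],o["opening"])
p=manip.get_image("scene"); crop(p,160,100,300,220,5,"pics/e_scene.png")
p=manip.get_image("wrist"); cv2.imwrite("pics/e_wrist.png",p["frame"])
E
```

```text
[ 0.46102708 -0.28710957  0.11581753] [ 0.3557369  -5.43877877 -3.90751931] [-1.47287674 -0.08022278 -0.0065884 ] 0.01949538989478578
```

View pics/e_scene.png

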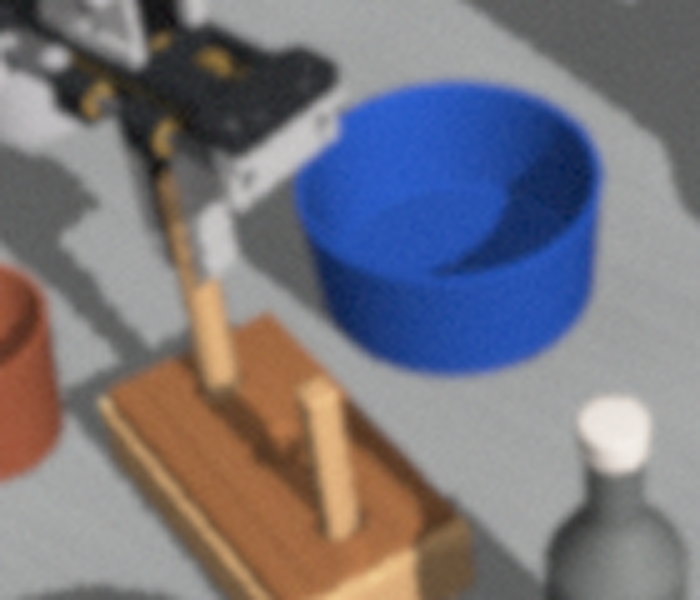

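View pics/e_wrist.png

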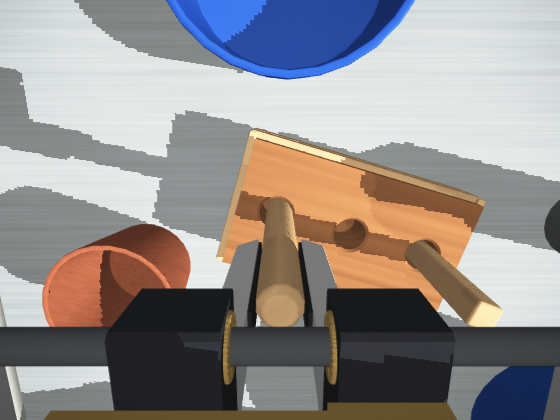

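The stick is held and rising, but its lower end presses on the +y wall of the hole (Fy -5 N). I nudge it in -y.

>>> servo_tool --pt "0 -0.0015 0 0 0 0 0.01" --pt "0 0 0 0 0 0 0.01"

```text
time_s: 7.87
ee_pos: [0.4612, -0.2876, 0.1159]
orientation: [3.14, 0.0, 3.141]
wrist_force: [-0.3, -2.5, 0.6]
opening: 0.0191
```

>>> servo_tool --pt "0 -0.0015 0 0 0 0 0.01" --pt "0 0 0 0 0 0 0.01"

```text
time_s: 8.03
ee_pos: [0.4608, -0.2886, 0.1152]
orientation: [3.139, -0.001, 3.141]
wrist_force: [0.7, 0.8, -0.9]
opening: 0.0196
```

>>> servo_tool --pt "0 0 -0.01 0 0 0 0.01" --pt "0 0 -0.02 0 0 0 0.01" --pt "0 0 -0.025 0 0 0 0.01" --pt "0 0 -0.025 0 0 0 0.01" --pt "0 0 -0.025 0 0 0 0.01" --pt "0 0 -0.03 0 0 0 0.01" --pt "0 0 -0.03 0 0 0 0.01" --pt "0 0 -0.025 0 0 0 0.01" --pt "0 0 -0.02 0 0 0 0.01" --pt "0 0 -0.013 0 0 0 0.01" --pt "0 0 -0.007 0 0 0 0.01" --pt "0 0 0 0 0 0 0.01"

```text
time_s: 9.03
ee_pos: [0.4615, -0.2896, 0.3474]
orientation: [-3.14, 0.002, -3.141]
wrist_force: [-0.1, 0.8, -0.3]
opening: 0.0194
```

```bash
python3 - <<'E'
from h import *
o=manip.get_obs();print(o["ee_pos"],o["wrist_force"],o["torque"],o["opening"])
e=o["ee_pos"]
p=manip.get_image("scene"); cv2.imwrite("pics/f_scene.png",p["frame"]); crop(p,120,20,300,200,4,"pics/f_scenec.png")
print("pred foot/top scene",proj(p,e+np.array([[0,0,-.086],[0,0,.084]])))
p=manip.get_image("top"); crop(p,320,170,470,270,5,"pics/f_top.png")
print("pred foot/top",proj(p,e+np.array([[0,0,-.086],[0,0,.084]])))
E
```

```text
[ 0.4614695  -0.28958341  0.34741593] [-0.12842584  0.77573213 -0.34984375] [ 0.02863597  0.05411307 -0.00742911] 0.019387535901443247
pred foot/top scene [[188.38317306 113.84539707]
 [171.83751322  41.74028573]]
pred foot/top [[411.52292914 221.61225104]
 [435.40386142 215.19347573]]
```

View pics/f_scenec.png

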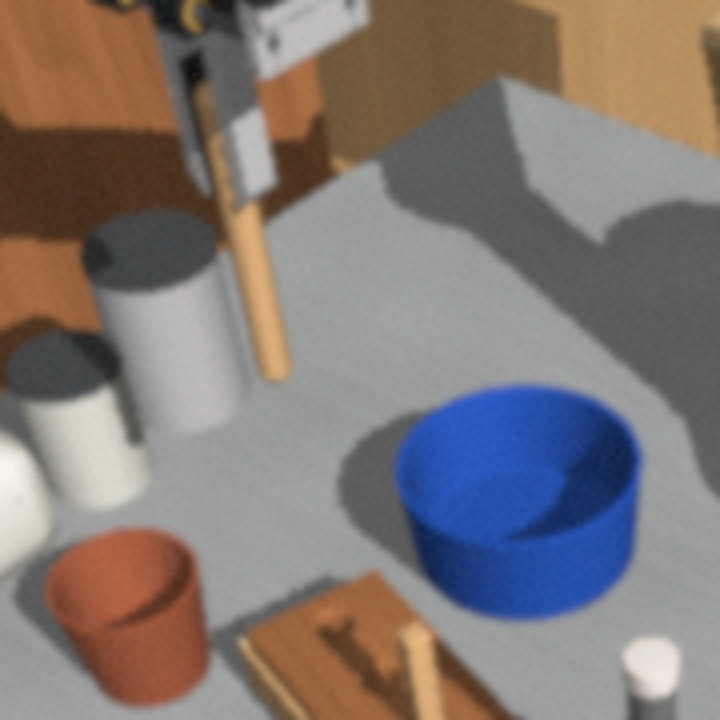

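View pics/f_top.png

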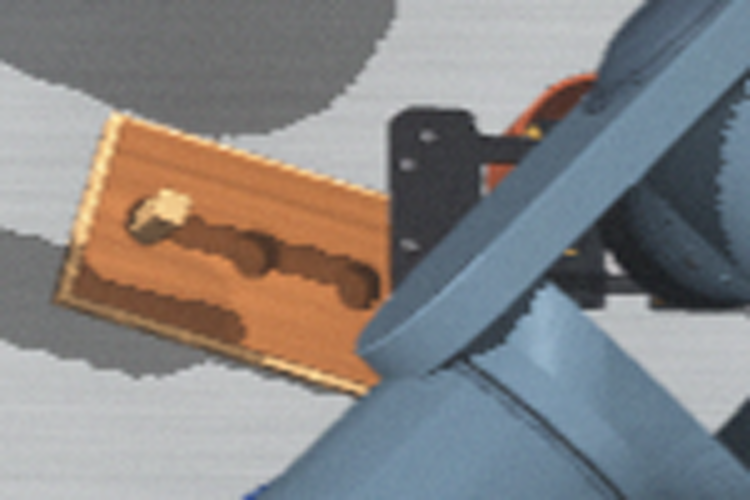

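Stick held straight: foot at scene (189,114.5), predicted (188,114). I carry it over the bottle to above the planter's middle.

>>> servo_tool --pt "0 0.008 0 0 0 0 0.01" --pt "-0.002 0.016 0 0 0 0 0.01" --pt "-0.003 0.024 0 0 0 0 0.01" --pt "-0.0035 0.03 0 0 0 0 0.01" --pt "-0.0035 0.03 0 0 0 0 0.01" --pt "-0.0035 0.03 0 0 0 0 0.01" --pt "-0.0035 0.03 0 0 0 0 0.01" --pt "-0.0035 0.03 0 0 0 0 0.01" --pt "-0.0035 0.03 0 0 0 0 0.01" --pt "-0.0035 0.03 0 0 0 0 0.01" --pt "-0.0035 0.03 0 0 0 0 0.01" --pt "-0.0035 0.03 0 0 0 0 0.01" --pt "-0.0035 0.03 0 0 0 0 0.01" --pt "-0.0035 0.03 0 0 0 0 0.01" --pt "-0.0035 0.03 0 0 0 0 0.01" --pt "-0.004 0.03 0 0 0 0 0.01" --pt "-0.004 0.021 0 0 0 0 0.01" --pt "-0.004 0.013 0 0 0 0 0.01" --pt "-0.0025 0.005 0 0 0 0 0.01" --pt "0 0 0 0 0 0 0.01"

```text
time_s: 10.8
ee_pos: [0.5223, 0.1883, 0.3453]
orientation: [-3.141, -0.001, -3.14]
wrist_force: [-0.1, -1.5, -1.3]
opening: 0.0194
```

```bash
python3 - <<'E'
from h import *
o=manip.get_obs();print(o["ee_pos"],o["wrist_force"],o["torque"],o["opening"])
p=manip.get_image("wrist"); cv2.imwrite("pics/g_wrist.png",p["frame"])
e=o["ee_pos"]
print(proj(p,[[.5232,.187,.01],e+[0,0,-.086],e+[0,0,.084]]))
p=manip.get_image("scene"); crop(p,260,140,420,340,3,"pics/g_scene.png")
print(proj(p,[[.5232,.187,.01],[.5232,.187,.08],e+[0,0,-.086],e+[0,0,.084]]))
E
```

```text
[0.52225323 0.18833739 0.34526734] [-0.10174585 -1.49045849 -1.29251023] [0.04755142 0.00301089 0.00827407] 0.019383538447802887
[[278.93068768 165.90239652]
 [279.90165264 204.76807195]
 [280.13292726 311.71324651]]
[[344.13796408 299.10295045]
 [347.72467505 283.2099954 ]
 [360.35551831 231.45010274]
 [376.83485231 159.38734375]]
```

View pics/g_wrist.png

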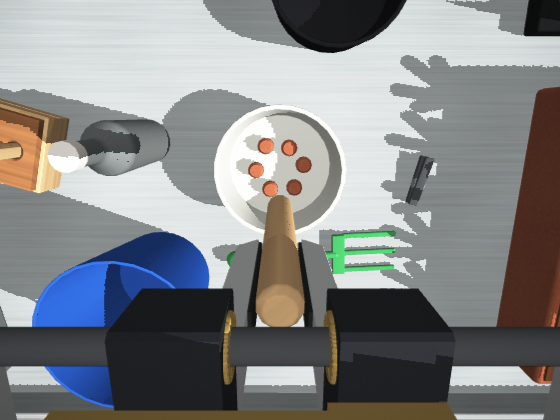

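View pics/g_scene.png

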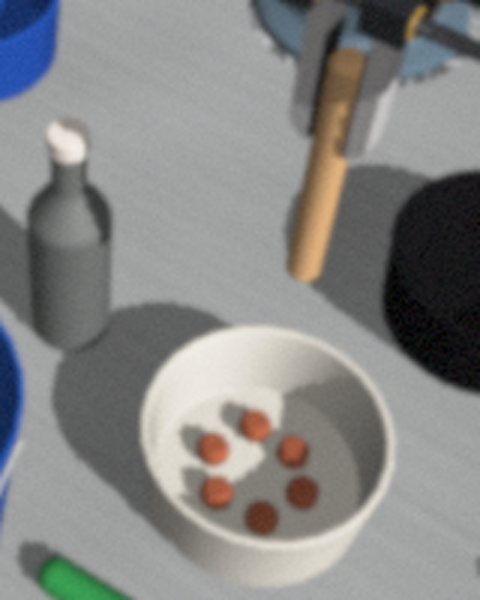

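```bash
python3 - <<'E'
from h import *
p=manip.get_image("wrist"); s=manip.get_image("scene")
print("rim",ray(p,(280,169.3),.08)); 
pw=[(266,146),(289,148),(304,164.5),(294,187),(270.5,188),(256.5,170)]
W=np.array([ray(p,c,.0285) for c in pw]); print(W.round(3),W.mean(0))
ss=[(256,425),(293,450),(302,492),(261,518),(217,492),(213,448)]
S=np.array([ray(s,(x/3+260-.3,y/3+140-.3),.0285) for x,y in ss]); print(S.round(3),S.mean(0))
# rim ellipse in scene crop: x 140..394, y 326..553
print(ray(s,((140+394)/6+260,(326+553)/6+140),.08))
E
```

```text
rim [0.51862402 0.18707516 0.08      ]
[[0.492 0.167 0.028]
 [0.495 0.2   0.028]
 [0.519 0.222 0.028]
 [0.552 0.208 0.028]
 [0.554 0.173 0.028]
 [0.527 0.153 0.028]] [0.5233656  0.18712077 0.0285    ]
[[0.494 0.169 0.028]
 [0.496 0.202 0.028]
 [0.521 0.224 0.028]
 [0.556 0.211 0.028]
 [0.557 0.175 0.028]
 [0.529 0.154 0.028]] [0.52563233 0.1892104  0.0285    ]
[0.5283045  0.19307144 0.08      ]
```

Wrist view: white planter with its rim about (214..346, 105..234) and six pellets in a ring around (280,167). The stick is centred to within 2 mm. I lower it in the middle, to a foot height of about 14 mm.

>>> servo_tool --pt "-0.001 -0.0005 0.01 0 0 0 0.01" --pt "0 0 0.02 0 0 0 0.01" --pt "0 0 0.025 0 0 0 0.01" --pt "0 0 0.025 0 0 0 0.01" --pt "0 0 0.025 0 0 0 0.01" --pt "0 0 0.025 0 0 0 0.01" --pt "0 0 0.025 0 0 0 0.01" --pt "0 0 0.025 0 0 0 0.01" --pt "0 0 0.025 0 0 0 0.01" --pt "0 0 0.017 0 0 0 0.01" --pt "0 0 0.01 0 0 0 0.01" --pt "0 0 0.006 0 0 0 0.01" --pt "0 0 0.004 0 0 0 0.01" --pt "0 0 0 0 0 0 0.01" --pt "0 0 0 0 0 0 0.01"

```text
time_s: 12.25
ee_pos: [0.5244, 0.187, 0.1049]
orientation: [3.141, 0.002, 3.141]
wrist_force: [0.5, 0.8, -0.5]
opening: 0.0192
```

```bash
python3 - <<'E'
from h import *
o=manip.get_obs();print(o["ee_pos"],o["wrist_force"],o["torque"],o["opening"])
p=manip.get_image("scene"); crop(p,270,190,420,340,5,"pics/h_scene.png")
e=o["ee_pos"]; print((proj(p,e+[0,0,-.086])-[270,190])*5)
# table
def tab(r):
    P=[(r(i)*np.cos(np.radians(4+6*i-66)),r(i)*np.sin(np.radians(4+6*i-66))) for i in range(0,73)]
    P=np.round(np.array(P),4); P[0]=0
    D=np.diff(P,axis=0); return np.c_[-D[:,0],D[:,1]].round(4)
D=tab(lambda i:.034*min(1,i/12))
for k in range(0,72,12): print(k, D[k:k+12].tolist())
E
```

```text
[0.52438022 0.18698238 0.10494424] [ 0.48630621  0.79253759 -0.5236265 ] [ 0.04014196 -0.02120573 -0.01976514] 0.019237104075110128
[[371.43097989 537.83839612]]
0 [[-0.0016, -0.0023], [-0.002, -0.002], [-0.0025, -0.0016], [-0.0028, -0.0011], [-0.0031, -0.0005], [-0.0033, 0.0], [-0.0033, 0.0007], [-0.0034, 0.0013], [-0.0033, 0.002], [-0.003, 0.0025], [-0.0028, 0.0032], [-0.0024, 0.0037]]
12 [[0.0008, 0.0035], [0.0012, 0.0033], [0.0015, 0.0033], [0.0018, 0.003], [0.0022, 0.0029], [0.0024, 0.0026], [0.0027, 0.0023], [0.0029, 0.002], [0.0031, 0.0018], [0.0033, 0.0013], [0.0034, 0.0011], [0.0035, 0.0007]]
24 [[0.0035, 0.0003], [0.0036, -0.0001], [0.0035, -0.0004], [0.0035, -0.0008], [0.0033, -0.0012], [0.0033, -0.0015], [0.003, -0.0018], [0.0029, -0.0022], [0.0026, -0.0024], [0.0023, -0.0027], [0.002, -0.0029], [0.0018, -0.0031]]
36 [[0.0013, -0.0033], [0.0011, -0.0034], [0.0007, -0.0035], [0.0003, -0.0035], [-0.0001, -0.0036], [-0.0004, -0.0035], [-0.0008, -0.0035], [-0.0012, -0.0033], [-0.0015, -0.0033], [-0.0018, -0.003], [-0.0022, -0.0029], [-0.0024, -0.0026]]
48 [[-0.0027, -0.0023], [-0.0029, -0.002], [-0.0031, -0.0018], [-0.0033, -0.0013], [-0.0034, -0.0011], [-0.0035, -0.0007], [-0.0035, -0.0003], [-0.0036, 0.0001], [-0.0035, 0.0004], [-0.0035, 0.0008], [-0.0033, 0.0012], [-0.0033, 0.0015]]
60 [[-0.003, 0.0018], [-0.0029, 0.0022], [-0.0026, 0.0024], [-0.0023, 0.0027], [-0.002, 0.0029], [-0.0018, 0.0031], [-0.0013, 0.0033], [-0.0011, 0.0034], [-0.0007, 0.0035], [-0.0003, 0.0035], [0.0001, 0.0036], [0.0004, 0.0035]]
```

View pics/h_scene.png

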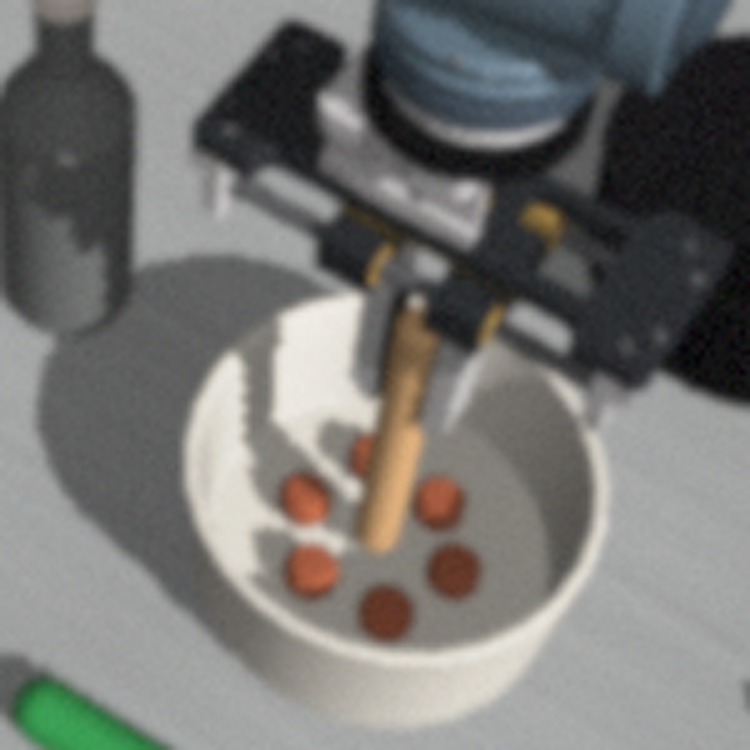

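The foot sits in the middle of the ring at crop (378,545), about 19 mm up and clear of the pellets. I lower it 5 mm and start the anticlockwise spiral outward.

>>> servo_tool --pt "0 0 0.003 0 0 0 0.01" --pt "0 0 0.002 0 0 0 0.01" --pt "0 0 0 0 0 0 0.01" --pt "-0.0016 -0.0023 0 0 0 0 0.01" --pt "-0.002 -0.002 0 0 0 0 0.01" --pt "-0.0025 -0.0016 0 0 0 0 0.01" --pt "-0.0028 -0.0011 0 0 0 0 0.01" --pt "-0.0031 -0.0005 0 0 0 0 0.01" --pt "-0.0033 0 0 0 0 0 0.01" --pt "-0.0033 0.0007 0 0 0 0 0.01" --pt "-0.0034 0.0013 0 0 0 0 0.01" --pt "-0.0033 0.002 0 0 0 0 0.01" --pt "-0.003 0.0025 0 0 0 0 0.01" --pt "-0.0028 0.0032 0 0 0 0 0.01" --pt "-0.0024 0.0037 0 0 0 0 0.01"

```text
time_s: 13.55
ee_pos: [0.5574, 0.1932, 0.0989]
orientation: [-3.142, -0.0, -3.142]
wrist_force: [-0.9, 0.2, -1.0]
opening: 0.0195
```

>>> servo_tool --pt "0.0008 0.0035 0 0 0 0 0.01" --pt "0.0012 0.0033 0 0 0 0 0.01" --pt "0.0015 0.0033 0 0 0 0 0.01" --pt "0.0018 0.003 0 0 0 0 0.01" --pt "0.0022 0.0029 0 0 0 0 0.01" --pt "0.0024 0.0026 0 0 0 0 0.01" --pt "0.0027 0.0023 0 0 0 0 0.01" --pt "0.0029 0.002 0 0 0 0 0.01" --pt "0.0031 0.0018 0 0 0 0 0.01" --pt "0.0033 0.0013 0 0 0 0 0.01" --pt "0.0034 0.0011 0 0 0 0 0.01" --pt "0.0035 0.0007 0 0 0 0 0.01" --pt "0.0035 0.0003 0 0 0 0 0.01" --pt "0.0036 -0.0001 0 0 0 0 0.01" --pt "0.0035 -0.0004 0 0 0 0 0.01" --pt "0.0035 -0.0008 0 0 0 0 0.01" --pt "0.0033 -0.0012 0 0 0 0 0.01" --pt "0.0033 -0.0015 0 0 0 0 0.01" --pt "0.003 -0.0018 0 0 0 0 0.01" --pt "0.0029 -0.0022 0 0 0 0 0.01"

```text
time_s: 15.22
ee_pos: [0.5014, 0.2128, 0.099]
orientation: [3.142, 0.0, -3.142]
wrist_force: [0.3, -0.7, -1.4]
opening: 0.0193
```

```bash
python3 - <<'E'
from h import *
o=manip.get_obs();print(o["ee_pos"],o["wrist_force"],o["torque"],o["opening"])
p=manip.get_image("scene"); crop(p,270,190,420,340,5,"pics/i_scene.png")
e=o["ee_pos"]; print((proj(p,e+[0,0,-.086])-[270,190])*5)
E
```

```text
[0.50140795 0.21278897 0.09898785] [ 0.2571917  -0.69837876 -1.36862243] [0.00232466 0.01409879 0.00347437] 0.019331303204057498
[[447.41793034 537.51846368]]
```

View pics/i_scene.png

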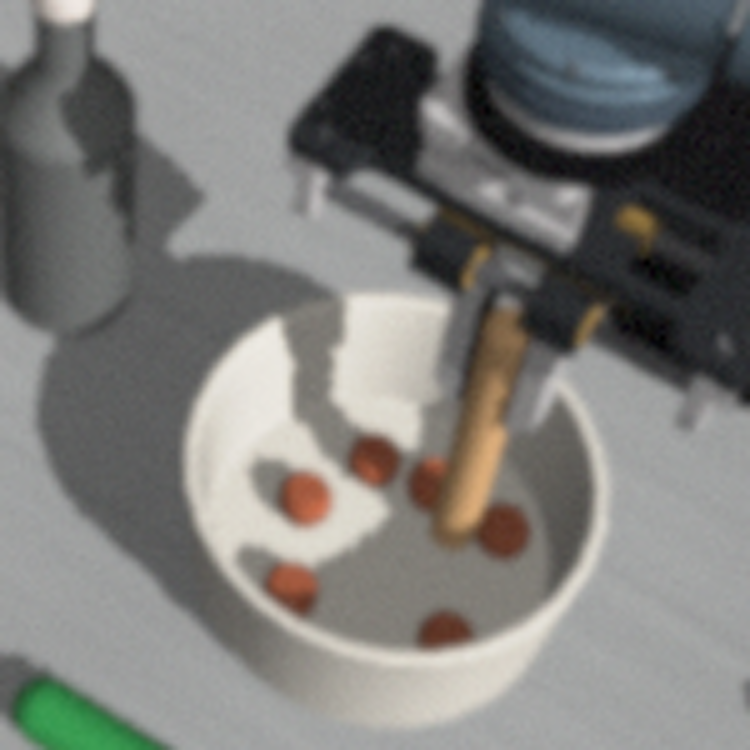

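The pellets part as the stick passes between them (foot at crop (452,535)), with forces under 1.5 N. I go on.

>>> servo_tool --pt "0.0026 -0.0024 0 0 0 0 0.01" --pt "0.0023 -0.0027 0 0 0 0 0.01" --pt "0.002 -0.0029 0 0 0 0 0.01" --pt "0.0018 -0.0031 0 0 0 0 0.01" --pt "0.0013 -0.0033 0 0 0 0 0.01" --pt "0.0011 -0.0034 0 0 0 0 0.01" --pt "0.0007 -0.0035 0 0 0 0 0.01" --pt "0.0003 -0.0035 0 0 0 0 0.01" --pt "-0.0001 -0.0036 0 0 0 0 0.01" --pt "-0.0004 -0.0035 0 0 0 0 0.01" --pt "-0.0008 -0.0035 0 0 0 0 0.01" --pt "-0.0012 -0.0033 0 0 0 0 0.01" --pt "-0.0015 -0.0033 0 0 0 0 0.01" --pt "-0.0018 -0.003 0 0 0 0 0.01" --pt "-0.0022 -0.0029 0 0 0 0 0.01" --pt "-0.0024 -0.0026 0 0 0 0 0.01" --pt "-0.0027 -0.0023 0 0 0 0 0.01" --pt "-0.0029 -0.002 0 0 0 0 0.01" --pt "-0.0031 -0.0018 0 0 0 0 0.01" --pt "-0.0033 -0.0013 0 0 0 0 0.01"

```text
time_s: 16.93
ee_pos: [0.5123, 0.1549, 0.0989]
orientation: [-3.142, -0.0, 3.142]
wrist_force: [-1.1, 0.3, -0.6]
opening: 0.0191
```

>>> servo_tool --pt "-0.0034 -0.0011 0 0 0 0 0.01" --pt "-0.0035 -0.0007 0 0 0 0 0.01" --pt "-0.0035 -0.0003 0 0 0 0 0.01" --pt "-0.0036 0.0001 0 0 0 0 0.01" --pt "-0.0035 0.0004 0 0 0 0 0.01" --pt "-0.0035 0.0008 0 0 0 0 0.01" --pt "-0.0033 0.0012 0 0 0 0 0.01" --pt "-0.0033 0.0015 0 0 0 0 0.01" --pt "-0.003 0.0018 0 0 0 0 0.01" --pt "-0.0029 0.0022 0 0 0 0 0.01" --pt "-0.0026 0.0024 0 0 0 0 0.01" --pt "-0.0023 0.0027 0 0 0 0 0.01" --pt "-0.002 0.0029 0 0 0 0 0.01" --pt "-0.0018 0.0031 0 0 0 0 0.01" --pt "-0.0013 0.0033 0 0 0 0 0.01" --pt "-0.0011 0.0034 0 0 0 0 0.01" --pt "-0.0007 0.0035 0 0 0 0 0.01" --pt "-0.0003 0.0035 0 0 0 0 0.01" --pt "0.0001 0.0036 0 0 0 0 0.01" --pt "0.0004 0.0035 0 0 0 0 0.01"

```text
time_s: 18.6
ee_pos: [0.5571, 0.1933, 0.099]
orientation: [3.142, 0.0, -3.141]
wrist_force: [0.8, -1.1, 0.7]
opening: 0.0195
```

```bash
python3 - <<'E'
from h import *
o=manip.get_obs();print(o["ee_pos"],o["wrist_force"],o["torque"],o["opening"])
p=manip.get_image("scene"); crop(p,270,190,420,340,5,"pics/j_scene.png")
e=o["ee_pos"]; print((proj(p,e+[0,0,-.086])-[270,190])*5)
E
```

```text
[0.55708161 0.19328297 0.09896961] [ 0.76652135 -1.08367883  0.70270065] [ 0.02442058  0.01022962 -0.04950738] 0.019533682289638168
[[343.25824924 607.52238769]]
```

View pics/j_scene.png

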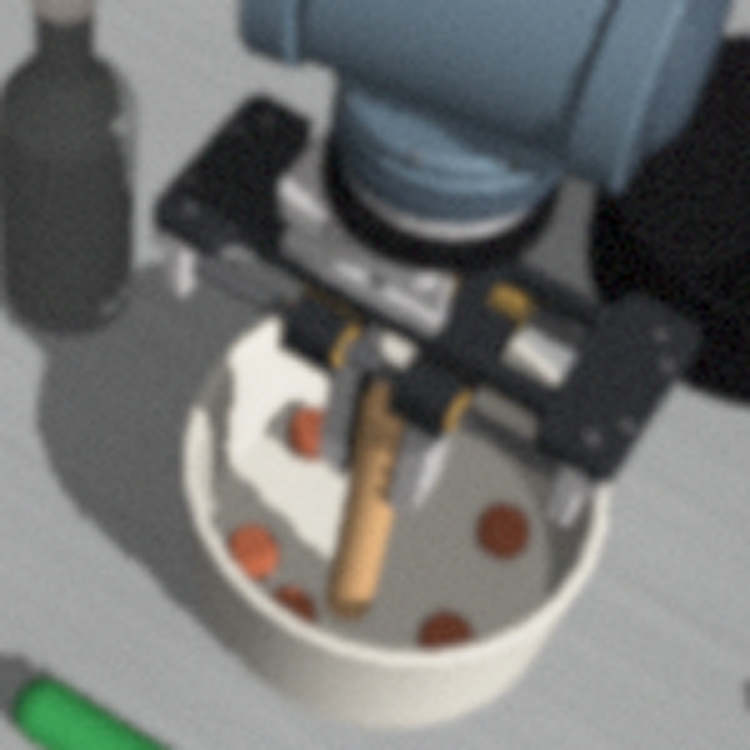

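One turn is done: the pellets are pushed outward, planter and bottle unmoved. I widen the next turn to a 38 mm radius.

```bash
python3 - <<'E'
import numpy as np
r=lambda i:.034+.004*min(1,i/6)
a=np.radians(10+6*np.arange(0,67))
P=np.round(np.array([(r(i)*np.cos(t),r(i)*np.sin(t)) for i,t in enumerate(a)]),4)
D=np.diff(P,axis=0); D=np.c_[-D[:,0],D[:,1]].round(4)
for k in range(0,66,20): print(k,[[float(x),float(y),0,0,0,0,.01] for x,y in D[k:k+20]])
E
```

```text
0 [[0.0002, 0.0037, 0, 0, 0, 0, 0.01], [0.0005, 0.0036, 0, 0, 0, 0, 0.01], [0.001, 0.0037, 0, 0, 0, 0, 0.01], [0.0014, 0.0036, 0, 0, 0, 0, 0.01], [0.0018, 0.0035, 0, 0, 0, 0, 0.01], [0.0022, 0.0033, 0, 0, 0, 0, 0.01], [0.003, 0.0026, 0, 0, 0, 0, 0.01], [0.0033, 0.0023, 0, 0, 0, 0, 0.01], [0.0034, 0.002, 0, 0, 0, 0, 0.01], [0.0037, 0.0015, 0, 0, 0, 0, 0.01], [0.0038, 0.0012, 0, 0, 0, 0, 0.01], [0.0039, 0.0007, 0, 0, 0, 0, 0.01], [0.004, 0.0004, 0, 0, 0, 0, 0.01], [0.004, -0.0001, 0, 0, 0, 0, 0.01], [0.0039, -0.0005, 0, 0, 0, 0, 0.01], [0.0039, -0.0009, 0, 0, 0, 0, 0.01], [0.0037, -0.0013, 0, 0, 0, 0, 0.01], [0.0036, -0.0016, 0, 0, 0, 0, 0.01], [0.0034, -0.0021, 0, 0, 0, 0, 0.01], [0.0032, -0.0024, 0, 0, 0, 0, 0.01]]
20 [[0.0029, -0.0027, 0, 0, 0, 0, 0.01], [0.0026, -0.003, 0, 0, 0, 0, 0.01], [0.0023, -0.0033, 0, 0, 0, 0, 0.01], [0.002, -0.0034, 0, 0, 0, 0, 0.01], [0.0015, -0.0037, 0, 0, 0, 0, 0.01], [0.0012, -0.0038, 0, 0, 0, 0, 0.01], [0.0007, -0.0039, 0, 0, 0, 0, 0.01], [0.0004, -0.004, 0, 0, 0, 0, 0.01], [-0.0001, -0.004, 0, 0, 0, 0, 0.01], [-0.0005, -0.0039, 0, 0, 0, 0, 0.01], [-0
[... 633 characters left out ...]
.01], [-0.0036, 0.0016, 0, 0, 0, 0, 0.01], [-0.0034, 0.0021, 0, 0, 0, 0, 0.01], [-0.0032, 0.0024, 0, 0, 0, 0, 0.01], [-0.0029, 0.0027, 0, 0, 0, 0, 0.01], [-0.0026, 0.003, 0, 0, 0, 0, 0.01], [-0.0023, 0.0033, 0, 0, 0, 0, 0.01], [-0.002, 0.0034, 0, 0, 0, 0, 0.01], [-0.0015, 0.0037, 0, 0, 0, 0, 0.01], [-0.0012, 0.0038, 0, 0, 0, 0, 0.01], [-0.0007, 0.0039, 0, 0, 0, 0, 0.01], [-0.0004, 0.004, 0, 0, 0, 0, 0.01], [0.0001, 0.004, 0, 0, 0, 0, 0.01], [0.0005, 0.0039, 0, 0, 0, 0, 0.01]]
60 [[0.0009, 0.0039, 0, 0, 0, 0, 0.01], [0.0013, 0.0037, 0, 0, 0, 0, 0.01], [0.0016, 0.0036, 0, 0, 0, 0, 0.01], [0.0021, 0.0034, 0, 0, 0, 0, 0.01], [0.0024, 0.0032, 0, 0, 0, 0, 0.01], [0.0027, 0.0029, 0, 0, 0, 0, 0.01]]
```

>>> servo_tool --pt "0.0002 0.0037 0 0 0 0 0.01" --pt "0.0005 0.0036 0 0 0 0 0.01" --pt "0.001 0.0037 0 0 0 0 0.01" --pt "0.0014 0.0036 0 0 0 0 0.01" --pt "0.0018 0.0035 0 0 0 0 0.01" --pt "0.0022 0.0033 0 0 0 0 0.01" --pt "0.003 0.0026 0 0 0 0 0.01" --pt "0.0033 0.0023 0 0 0 0 0.01" --pt "0.0034 0.002 0 0 0 0 0.01" --pt "0.0037 0.0015 0 0 0 0 0.01" --pt "0.0038 0.0012 0 0 0 0 0.01" --pt "0.0039 0.0007 0 0 0 0 0.01" --pt "0.004 0.0004 0 0 0 0 0.01" --pt "0.004 -0.0001 0 0 0 0 0.01" --pt "0.0039 -0.0005 0 0 0 0 0.01" --pt "0.0039 -0.0009 0 0 0 0 0.01" --pt "0.0037 -0.0013 0 0 0 0 0.01" --pt "0.0036 -0.0016 0 0 0 0 0.01" --pt "0.0034 -0.0021 0 0 0 0 0.01" --pt "0.0032 -0.0024 0 0 0 0 0.01"

```text
time_s: 20.32
ee_pos: [0.4989, 0.2158, 0.099]
orientation: [-3.142, 0.0, -3.142]
wrist_force: [0.2, -0.2, -0.7]
opening: 0.0193
```

>>> servo_tool --pt "0.0029 -0.0027 0 0 0 0 0.01" --pt "0.0026 -0.003 0 0 0 0 0.01" --pt "0.0023 -0.0033 0 0 0 0 0.01" --pt "0.002 -0.0034 0 0 0 0 0.01" --pt "0.0015 -0.0037 0 0 0 0 0.01" --pt "0.0012 -0.0038 0 0 0 0 0.01" --pt "0.0007 -0.0039 0 0 0 0 0.01" --pt "0.0004 -0.004 0 0 0 0 0.01" --pt "-0.0001 -0.004 0 0 0 0 0.01" --pt "-0.0005 -0.0039 0 0 0 0 0.01" --pt "-0.0009 -0.0039 0 0 0 0 0.01" --pt "-0.0013 -0.0037 0 0 0 0 0.01" --pt "-0.0016 -0.0036 0 0 0 0 0.01" --pt "-0.0021 -0.0034 0 0 0 0 0.01" --pt "-0.0024 -0.0032 0 0 0 0 0.01" --pt "-0.0027 -0.0029 0 0 0 0 0.01" --pt "-0.003 -0.0026 0 0 0 0 0.01" --pt "-0.0033 -0.0023 0 0 0 0 0.01" --pt "-0.0034 -0.002 0 0 0 0 0.01" --pt "-0.0037 -0.0015 0 0 0 0 0.01"

```text
time_s: 21.98
ee_pos: [0.511, 0.1511, 0.0989]
orientation: [3.142, -0.0, 3.142]
wrist_force: [0.0, 0.7, -0.7]
opening: 0.0194
```

>>> servo_tool --pt "-0.0038 -0.0012 0 0 0 0 0.01" --pt "-0.0039 -0.0007 0 0 0 0 0.01" --pt "-0.004 -0.0004 0 0 0 0 0.01" --pt "-0.004 0.0001 0 0 0 0 0.01" --pt "-0.0039 0.0005 0 0 0 0 0.01" --pt "-0.0039 0.0009 0 0 0 0 0.01" --pt "-0.0037 0.0013 0 0 0 0 0.01" --pt "-0.0036 0.0016 0 0 0 0 0.01" --pt "-0.0034 0.0021 0 0 0 0 0.01" --pt "-0.0032 0.0024 0 0 0 0 0.01" --pt "-0.0029 0.0027 0 0 0 0 0.01" --pt "-0.0026 0.003 0 0 0 0 0.01" --pt "-0.0023 0.0033 0 0 0 0 0.01" --pt "-0.002 0.0034 0 0 0 0 0.01" --pt "-0.0015 0.0037 0 0 0 0 0.01" --pt "-0.0012 0.0038 0 0 0 0 0.01" --pt "-0.0007 0.0039 0 0 0 0 0.01" --pt "-0.0004 0.004 0 0 0 0 0.01" --pt "0.0001 0.004 0 0 0 0 0.01" --pt "0.0005 0.0039 0 0 0 0 0.01"

```text
time_s: 23.65
ee_pos: [0.561, 0.194, 0.099]
orientation: [3.142, -0.0, -3.142]
wrist_force: [-0.6, -0.2, -0.2]
opening: 0.0194
```

```bash
python3 - <<'E'
from h import *
o=manip.get_obs();print(o["ee_pos"],o["wrist_force"],o["torque"],o["opening"])
p=manip.get_image("scene"); crop(p,270,190,420,340,5,"pics/k_scene.png")
q=manip.get_image("wrist"); cv2.imwrite("pics/k_wrist.png",q["frame"])
e=o["ee_pos"]; print((proj(p,e+[0,0,-.086])-[270,190])*5)
E
```

```text
[0.56096997 0.19402765 0.09895256] [-0.55582323 -0.2155692  -0.19832818] [ 0.07684632 -0.01203356 -0.0123236 ] 0.01939224620717713
[[339.99122505 615.23603002]]
```

View pics/k_scene.png

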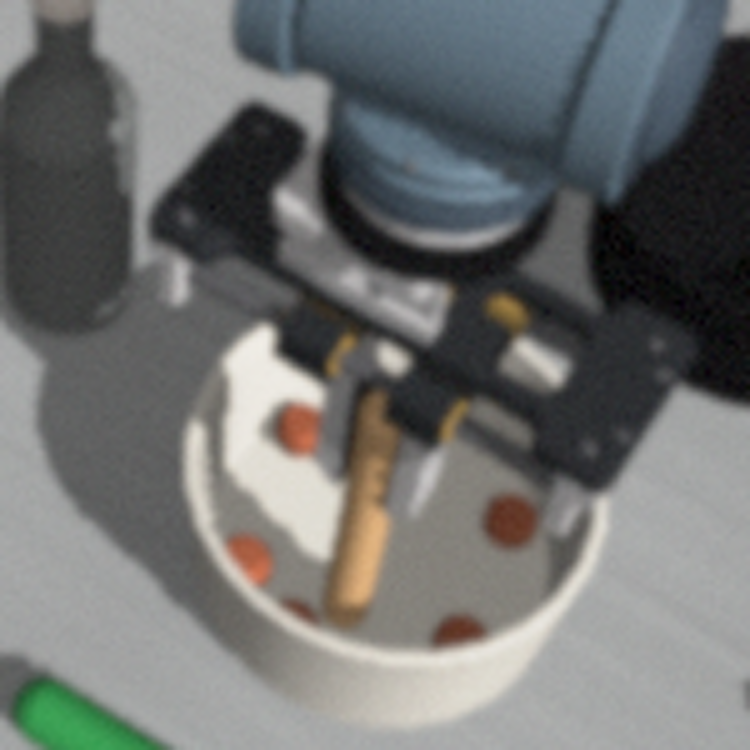

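View pics/k_wrist.png

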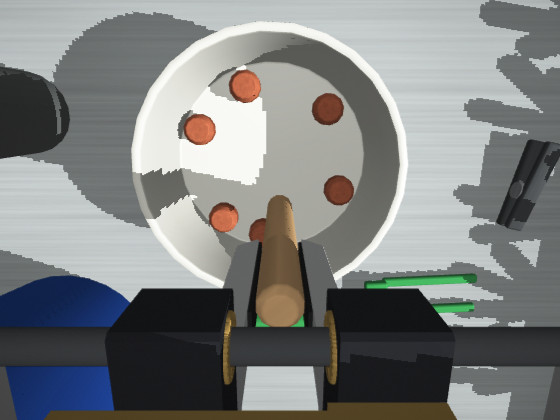

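```bash
python3 - <<'E'
from h import *
p=manip.get_image("wrist")
S=np.array([(0.492,.167),(.495,.200),(.519,.222),(.552,.208),(.554,.173),(.527,.153)])
for c in [(245,84),(200,128),(327,107),(338,189),(223,216),(261,231)]:
    w_=ray(p,c,.0285)[:2]; print(c,w_.round(4),"r",np.linalg.norm(w_-[.5235,.187]).round(4),"ang",np.degrees(np.arctan2(w_[1]-.187,w_[0]-.5235)).round(0),"d to starts",(np.linalg.norm(S-w_,axis=1)*1000).round(0))
print("rim",ray(p,(270,156),.08))
E
```

```text
(245, 84) [0.4661 0.1685] r 0.0603 ang -162.0 d to starts [26. 43. 75. 95. 88. 63.]
(200, 128) [0.4976 0.1339] r 0.0591 ang -116.0 d to starts [34. 66. 91. 92. 69. 35.]
(327, 107) [0.4822 0.229 ] r 0.0589 ang 134.0 d to starts [63. 32. 37. 73. 91. 88.]
(338, 189) [0.5442 0.2398] r 0.0568 ang 69.0 d to starts [90. 63. 31. 33. 68. 89.]
(223, 216) [0.5664 0.1486] r 0.0576 ang -42.0 d to starts [77. 88. 87. 61. 27. 40.]
(261, 231) [0.579  0.1789] r 0.0561 ang -8.0 d to starts [88. 87. 74. 40. 26. 58.]
rim [0.51289699 0.18788205 0.08      ]
```

Every pellet now lies at least 26 mm from every starting spot. They sit at radius 56–60 mm and all are in the planter. I make the third turn, and a bit more, at the same radius.

>>> servo_tool --pt "0.0009 0.0039 0 0 0 0 0.01" --pt "0.0013 0.0037 0 0 0 0 0.01" --pt "0.0016 0.0036 0 0 0 0 0.01" --pt "0.0021 0.0034 0 0 0 0 0.01" --pt "0.0024 0.0032 0 0 0 0 0.01" --pt "0.0027 0.0029 0 0 0 0 0.01" --pt "0.003 0.0026 0 0 0 0 0.01" --pt "0.0033 0.0023 0 0 0 0 0.01" --pt "0.0034 0.002 0 0 0 0 0.01" --pt "0.0037 0.0015 0 0 0 0 0.01" --pt "0.0038 0.0012 0 0 0 0 0.01" --pt "0.0039 0.0007 0 0 0 0 0.01" --pt "0.004 0.0004 0 0 0 0 0.01" --pt "0.004 -0.0001 0 0 0 0 0.01" --pt "0.0039 -0.0005 0 0 0 0 0.01" --pt "0.0039 -0.0009 0 0 0 0 0.01" --pt "0.0037 -0.0013 0 0 0 0 0.01" --pt "0.0036 -0.0016 0 0 0 0 0.01" --pt "0.0034 -0.0021 0 0 0 0 0.01" --pt "0.0032 -0.0024 0 0 0 0 0.01"

```text
time_s: 25.47
ee_pos: [0.4988, 0.2159, 0.0989]
orientation: [-3.142, -0.0, -3.142]
wrist_force: [-0.2, 0.6, -0.2]
opening: 0.0195
```

>>> servo_tool --pt "0.0029 -0.0027 0 0 0 0 0.01" --pt "0.0026 -0.003 0 0 0 0 0.01" --pt "0.0023 -0.0033 0 0 0 0 0.01" --pt "0.002 -0.0034 0 0 0 0 0.01" --pt "0.0015 -0.0037 0 0 0 0 0.01" --pt "0.0012 -0.0038 0 0 0 0 0.01" --pt "0.0007 -0.0039 0 0 0 0 0.01" --pt "0.0004 -0.004 0 0 0 0 0.01" --pt "-0.0001 -0.004 0 0 0 0 0.01" --pt "-0.0005 -0.0039 0 0 0 0 0.01" --pt "-0.0009 -0.0039 0 0 0 0 0.01" --pt "-0.0013 -0.0037 0 0 0 0 0.01" --pt "-0.0016 -0.0036 0 0 0 0 0.01" --pt "-0.0021 -0.0034 0 0 0 0 0.01" --pt "-0.0024 -0.0032 0 0 0 0 0.01" --pt "-0.0027 -0.0029 0 0 0 0 0.01" --pt "-0.003 -0.0026 0 0 0 0 0.01" --pt "-0.0033 -0.0023 0 0 0 0 0.01" --pt "-0.0034 -0.002 0 0 0 0 0.01" --pt "-0.0037 -0.0015 0 0 0 0 0.01"

```text
time_s: 27.13
ee_pos: [0.511, 0.1511, 0.0989]
orientation: [-3.142, -0.0, 3.142]
wrist_force: [0.2, -0.5, -0.4]
opening: 0.0194
```

>>> servo_tool --pt "-0.0038 -0.0012 0 0 0 0 0.01" --pt "-0.0039 -0.0007 0 0 0 0 0.01" --pt "-0.004 -0.0004 0 0 0 0 0.01" --pt "-0.004 0.0001 0 0 0 0 0.01" --pt "-0.0039 0.0005 0 0 0 0 0.01" --pt "-0.0039 0.0009 0 0 0 0 0.01" --pt "-0.0037 0.0013 0 0 0 0 0.01" --pt "-0.0036 0.0016 0 0 0 0 0.01" --pt "-0.0034 0.0021 0 0 0 0 0.01" --pt "-0.0032 0.0024 0 0 0 0 0.01" --pt "-0.0029 0.0027 0 0 0 0 0.01" --pt "-0.0026 0.003 0 0 0 0 0.01" --pt "-0.0023 0.0033 0 0 0 0 0.01" --pt "-0.002 0.0034 0 0 0 0 0.01" --pt "-0.0015 0.0037 0 0 0 0 0.01" --pt "-0.0012 0.0038 0 0 0 0 0.01" --pt "-0.0007 0.0039 0 0 0 0 0.01" --pt "-0.0004 0.004 0 0 0 0 0.01" --pt "0.0001 0.004 0 0 0 0 0.01" --pt "0.0005 0.0039 0 0 0 0 0.01"

```text
time_s: 28.8
ee_pos: [0.561, 0.194, 0.0989]
orientation: [-3.142, -0.0, -3.141]
wrist_force: [0.4, -0.3, -0.8]
opening: 0.0193
```

>>> servo_tool --pt "0.0009 0.0039 0 0 0 0 0.01" --pt "0.0013 0.0037 0 0 0 0 0.01" --pt "0.0016 0.0036 0 0 0 0 0.01" --pt "0.0021 0.0034 0 0 0 0 0.01" --pt "0.0024 0.0032 0 0 0 0 0.01" --pt "0.0027 0.0029 0 0 0 0 0.01" --pt "0.003 0.0026 0 0 0 0 0.01" --pt "0.0033 0.0023 0 0 0 0 0.01" --pt "0.0034 0.002 0 0 0 0 0.01" --pt "0.0037 0.0015 0 0 0 0 0.01" --pt "0.0038 0.0012 0 0 0 0 0.01" --pt "0.0039 0.0007 0 0 0 0 0.01" --pt "0.004 0.0004 0 0 0 0 0.01" --pt "0.004 -0.0001 0 0 0 0 0.01" --pt "0.0039 -0.0005 0 0 0 0 0.01" --pt "0.0039 -0.0009 0 0 0 0 0.01" --pt "0.0037 -0.0013 0 0 0 0 0.01" --pt "0.0036 -0.0016 0 0 0 0 0.01" --pt "0.0034 -0.0021 0 0 0 0 0.01" --pt "0.0032 -0.0024 0 0 0 0 0.01"

```text
time_s: 30.47
ee_pos: [0.4989, 0.2159, 0.099]
orientation: [-3.142, 0.0, -3.142]
wrist_force: [0.2, -0.1, -1.3]
opening: 0.0194
```

```bash
python3 - <<'E'
from h import *
o=manip.get_obs();print(o["ee_pos"],o["wrist_force"],o["torque"],o["opening"])
q=manip.get_image("wrist"); cv2.imwrite("pics/l_wrist.png",q["frame"])
p=manip.get_image("top"); crop(p,320,170,470,270,5,"pics/l_top.png")
for n,c in (("hole0",(359,284)),("hole1",(258,253))): print(n,ray(p,(c[0]/5+319.6,c[1]/5+169.6),.06))
E
```

```text
[0.49885798 0.21586511 0.09897815] [ 0.22320289 -0.14045639 -1.26927247] [ 0.07229    -0.04060302 -0.0288429 ] 0.019444106149726
hole0 [ 0.46286441 -0.28854357  0.06      ]
hole1 [ 0.47912744 -0.23389753  0.06      ]
```

View pics/l_wrist.png

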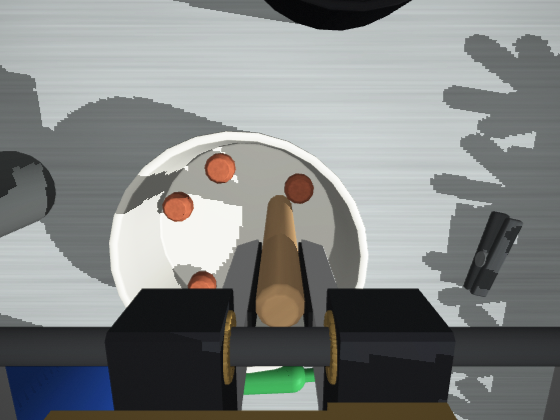

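View pics/l_top.png

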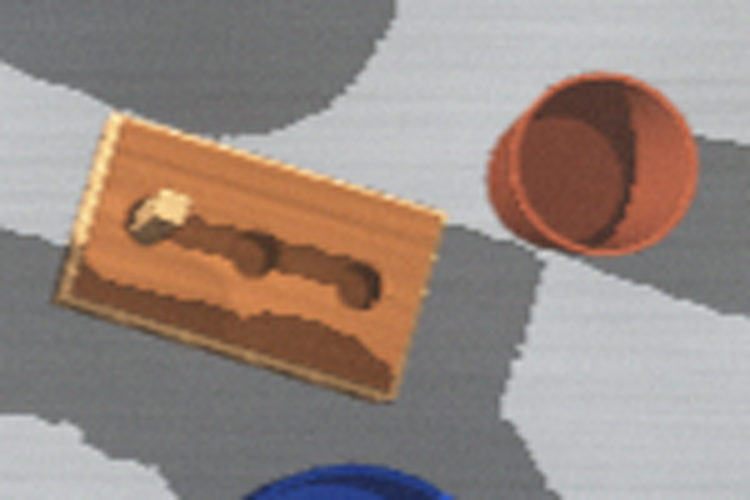

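The wrist view shows visible pellets at (221,168), (179,207), (299,188) and (203,282), all inside the rim. The top view shows both free holes, hole0 at crop (359,284) → (0.463,-0.2885). I raise the stick straight up.

>>> servo_tool --pt "0.0 0 -0.008 0 0 0 0.01" --pt "0 0 -0.02 0 0 0 0.01" --pt "0 0 -0.025 0 0 0 0.01" --pt "0 0 -0.025 0 0 0 0.01" --pt "0 0 -0.03 0 0 0 0.01" --pt "0 0 -0.03 0 0 0 0.01" --pt "0 0 -0.03 0 0 0 0.01" --pt "0 0 -0.03 0 0 0 0.01" --pt "0 0 -0.025 0 0 0 0.01" --pt "0 0 -0.017 0 0 0 0.01" --pt "0 0 -0.008 0 0 0 0.01" --pt "0 0 0 0 0 0 0.01"

```text
time_s: 31.57
ee_pos: [0.5001, 0.2163, 0.3497]
orientation: [3.141, 0.004, -3.142]
wrist_force: [0.4, -0.5, -0.9]
opening: 0.02
```

```bash
python3 - <<'E'
from h import *
o=manip.get_obs();print(o["ee_pos"],o["wrist_force"],o["opening"])
q=manip.get_image("wrist"); cv2.imwrite("pics/m_wrist.png",q["frame"])
p=manip.get_image("scene"); crop(p,260,120,420,340,3,"pics/m_scene.png")
e=o["ee_pos"]; print((proj(p,e+[0,0,-.086])-[260,120])*3)
E
```

```text
[0.50011941 0.2162862  0.34968244] [ 0.42733022 -0.51748669 -0.85547898] 0.020019421569737236
[[363.81351658 327.74122961]]
```

View pics/m_wrist.png

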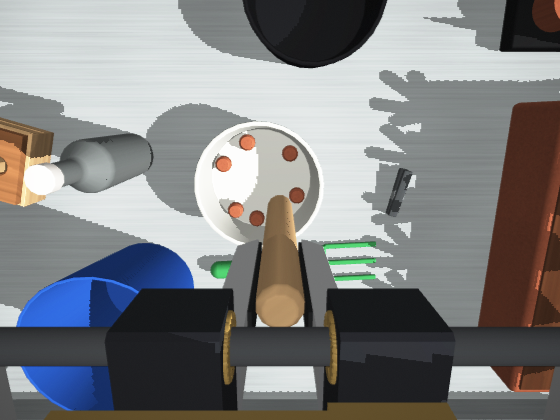

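View pics/m_scene.png

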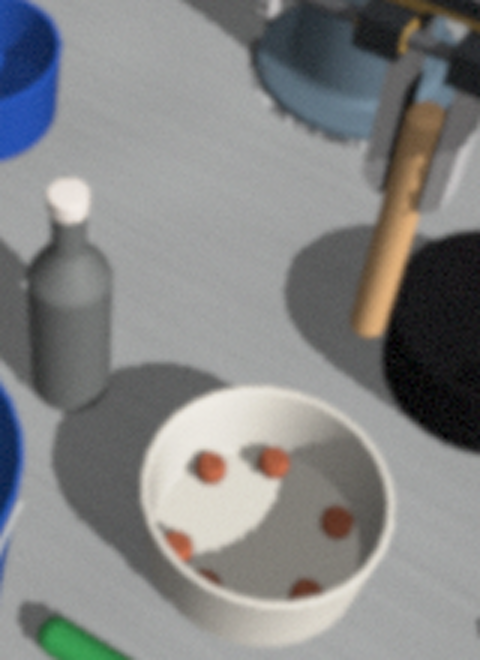

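```bash
python3 - <<'E'
from h import *
p=manip.get_image("wrist")
S=np.array([(0.492,.167),(.495,.200),(.519,.222),(.552,.208),(.554,.173),(.527,.153)])
for c in [(247.5,142.5),(223.5,164),(290,153),(296.5,195),(236,210),(257,218)]:
    w_=ray(p,c,.0285)[:2]; print(c,w_.round(4),"dmin",(np.linalg.norm(S-w_,axis=1).min()*1000).round(0))
print("rim", ray(p,(259,183),.08))
E
```

```text
(247.5, 142.5) [0.4638 0.1695] dmin 28.0
(223.5, 164) [0.4948 0.1337] dmin 33.0
(290, 153) [0.4787 0.2308] dmin 35.0
(296.5, 195) [0.541 0.241] dmin 29.0
(236, 210) [0.5643 0.1499] dmin 25.0
(257, 218) [0.5768 0.1815] dmin 24.0
rim [0.51345706 0.18822722 0.08      ]
```

>>> servo_tool --pt "0.001 -0.008 0 0 0 0 0.01" --pt "0.002 -0.016 0 0 0 0 0.01" --pt "0.002 -0.024 0 0 0 0 0.01" --pt "0.002 -0.03 0 0 0 0 0.01" --pt "0.002 -0.03 0 0 0 0 0.01" --pt "0.002 -0.03 0 0 0 0 0.01" --pt "0.002 -0.03 0 0 0 0 0.01" --pt "0.002 -0.03 0 0 0 0 0.01" --pt "0.002 -0.03 0 0 0 0 0.01" --pt "0.002 -0.03 0 0 0 0 0.01" --pt "0.002 -0.03 0 0 0 0 0.01" --pt "0.002 -0.03 0 0 0 0 0.01" --pt "0.002 -0.03 0 0 0 0 0.01" --pt "0.002 -0.03 0 0 0 0 0.01" --pt "0.002 -0.03 0 0 0 0 0.01" --pt "0.002 -0.03 0 0 0 0 0.01" --pt "0.002 -0.03 0 0 0 0 0.01" --pt "0.002 -0.02 0 0 0 0 0.01" --pt "0.002 -0.012 0 0 0 0 0.01" --pt "0.001 -0.005 0 0 0 0 0.01"

```text
time_s: 33.38
ee_pos: [0.4602, -0.2902, 0.3455]
orientation: [3.14, -0.002, 3.14]
wrist_force: [0.9, 0.6, -0.3]
opening: 0.0192
```

>>> servo_tool --pt "0 0 0 0 0 0 0.01" --pt "0 0 0 0 0 0 0.01"

```text
time_s: 33.55
ee_pos: [0.4612, -0.2882, 0.3467]
orientation: [3.141, -0.0, -3.141]
wrist_force: [-0.0, 1.2, -0.5]
opening: 0.0191
```

All six pellets measure at least 24 mm from every starting spot. I lower towards the hole and stop with the foot just above the mouth to check.

>>> servo_tool --pt "-0.0005 -0.0005 0.01 0 0 0 0.01" --pt "0 0 0.02 0 0 0 0.01" --pt "0 0 0.025 0 0 0 0.01" --pt "0 0 0.025 0 0 0 0.01" --pt "0 0 0.025 0 0 0 0.01" --pt "0 0 0.025 0 0 0 0.01" --pt "0 0 0.025 0 0 0 0.01" --pt "0 0 0.015 0 0 0 0.01" --pt "0 0 0.008 0 0 0 0.01" --pt "0 0 0.003 0 0 0 0.01" --pt "0 0 0 0 0 0 0.01"

```text
time_s: 34.47
ee_pos: [0.4618, -0.2887, 0.1657]
orientation: [3.141, -0.0, -3.141]
wrist_force: [0.7, -0.3, -0.4]
opening: 0.0193
```

```bash
python3 - <<'E'
from h import *
o=manip.get_obs();print(o["ee_pos"],o["wrist_force"],o["opening"])
q=manip.get_image("wrist"); cv2.imwrite("pics/n_wrist.png",q["frame"])
p=manip.get_image("scene"); crop(p,160,100,300,220,5,"pics/n_scene.png")
e=o["ee_pos"]; print((proj(p,e+[0,0,-.086])-[160,100])*5, proj(q,e+[0,0,-.086]))
E
```

```text
[ 0.46179734 -0.28873796  0.16568424] [ 0.67835585 -0.27027096 -0.35759884] 0.019312944818458667
[[208.4755144  357.08550574]] [[279.85716703 204.68862832]]
```

View pics/n_wrist.png

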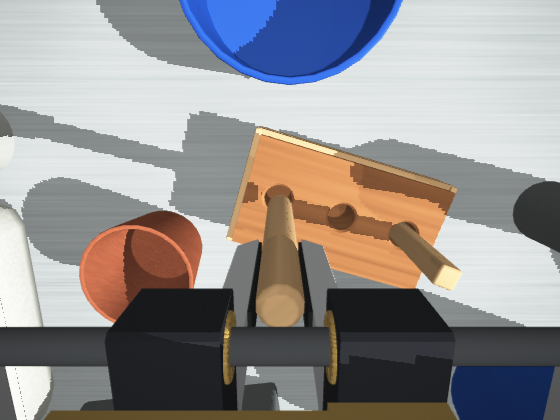

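View pics/n_scene.png

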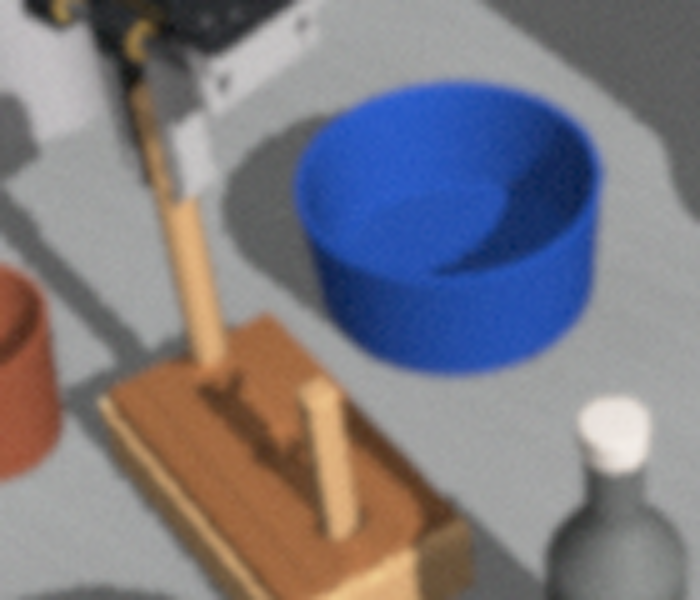

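The hole's rim shows centred behind the foot at wrist (279,192). I insert slowly.

>>> servo_tool --pt "0 0 0.004 0 0 0 0.01" --pt "0 0 0.005 0 0 0 0.01" --pt "0 0 0.005 0 0 0 0.01" --pt "0 0 0.005 0 0 0 0.01" --pt "0 0 0.005 0 0 0 0.01" --pt "0 0 0.003 0 0 0 0.01" --pt "0 0 0 0 0 0 0.01"

```text
time_s: 35.15
ee_pos: [0.4612, -0.2889, 0.1378]
orientation: [3.14, -0.001, 3.142]
wrist_force: [-0.7, -0.4, -0.3]
opening: 0.0194
```

Foot is about 8 mm inside the mouth with no side force. Continue down.

>>> servo_tool --pt "0 0 0.005 0 0 0 0.01" --pt "0 0 0.006 0 0 0 0.01" --pt "0 0 0.006 0 0 0 0.01" --pt "0 0 0.006 0 0 0 0.01" --pt "0 0 0.005 0 0 0 0.01" --pt "0 0 0.004 0 0 0 0.01" --pt "0 0 0.002 0 0 0 0.01" --pt "0 0 0 0 0 0 0.01"

```text
time_s: 35.82
ee_pos: [0.4614, -0.2892, 0.1043]
orientation: [3.141, -0.001, -3.142]
wrist_force: [0.6, -0.1, -0.6]
opening: 0.0195
```

>>> servo_tool --pt "0 0 0.001 0 0 0 0.01" --pt "0 0 0.001 0 0 0 0.01" --pt "0 0 0.001 0 0 0 0.01" --pt "0 0 0.0005 0 0 0 0.01" --pt "0 0 0 0 0 0 0.01"

```text
time_s: 36.23
ee_pos: [0.4617, -0.2894, 0.1015]
orientation: [-3.142, 0.0, -3.142]
wrist_force: [0.1, -0.0, -0.7]
opening: 0.0191
```

>>> servo_tool --pt "0 0 0.0007 0 0 0 0.01" --pt "0 0 0.0005 0 0 0 0.01" --pt "0 0 0 0 0 0 0.01"

```text
time_s: 36.48
ee_pos: [0.462, -0.2896, 0.1009]
orientation: [-3.141, 0.0, -3.142]
wrist_force: [0.1, -0.2, 3.6]
opening: 0.0196
```

Contact with the hole floor (Fz 3.6 N). I open the gripper.

>>> servo_tool --pt "0 0 0 0 0 0 0.03" --pt "0 0 0 0 0 0 0.05" --pt "0 0 0 0 0 0 0.07" --pt "0 0 0 0 0 0 0.08" --pt "0 0 0 0 0 0 0.08" --pt "0 0 0 0 0 0 0.08" --pt "0 0 0 0 0 0 0.08" --pt "0 0 0 0 0 0 0.08" --pt "0 0 0 0 0 0 0.08" --pt "0 0 0 0 0 0 0.08" --pt "0 0 0 0 0 0 0.08" --pt "0 0 0 0 0 0 0.08"

```text
time_s: 37.48
ee_pos: [0.4617, -0.2894, 0.1003]
orientation: [3.142, 0.0, -3.142]
wrist_force: [-0.3, 0.1, -0.2]
opening: 0.08
```

```bash
python3 - <<'E'
from h import *
o=manip.get_obs();print(o["ee_pos"],o["wrist_force"],o["opening"])
p=manip.get_image("scene"); crop(p,160,100,300,220,5,"pics/o_scene.png")
q=manip.get_image("wrist"); cv2.imwrite("pics/o_wrist.png",q["frame"])
E
```

```text
[ 0.46172679 -0.28943472  0.10027195] [-0.32772929  0.1335175  -0.24530251] 0.07996823609648002
```

View pics/o_wrist.png

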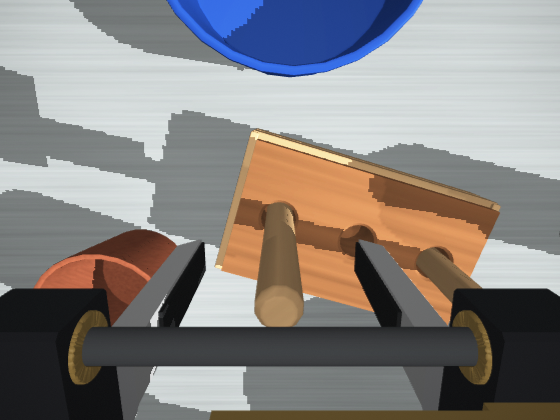

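The stick stands free between the open fingers. I withdraw straight up, then back off.

>>> servo_tool --pt "0 0 -0.008 0 0 0 0.08" --pt "0 0 -0.018 0 0 0 0.08" --pt "0 0 -0.025 0 0 0 0.08" --pt "0 0 -0.025 0 0 0 0.08" --pt "0 0 -0.025 0 0 0 0.08" --pt "0 0 -0.025 0 0 0 0.08" --pt "0 0 -0.025 0 0 0 0.08" --pt "0 0 -0.025 0 0 0 0.08" --pt "0 0 -0.02 0 0 0 0.08" --pt "0 0 -0.01 0 0 0 0.08" --pt "0 0 -0.004 0 0 0 0.08" --pt "0 0 0 0 0 0 0.08"

```text
time_s: 38.58
ee_pos: [0.4619, -0.2896, 0.3109]
orientation: [-3.141, 0.001, -3.142]
wrist_force: [0.5, 0.7, -1.2]
opening: 0.0802
```

```bash
python3 - <<'E'
from h import *
o=manip.get_obs();print(o["time_s"],o["ee_pos"],o["wrist_force"],o["opening"])
p=manip.get_image("scene"); cv2.imwrite("pics/p_scene.png",p["frame"]); crop(p,160,120,300,240,5,"pics/p_scenec.png")
q=manip.get_image("top"); cv2.imwrite("pics/p_top.png",q["frame"])
print(ray(p,(179/5+159.6,103/5+119.6),.185))
a=cv2.imread("pics/a_scene.png"); d=cv2.absdiff(a,p["frame"]).max(2); cv2.imwrite("pics/p_diff.png",(d>45).astype(np.uint8)*255)
E
```

```text
38.5833 [ 0.46187471 -0.2895669   0.31091983] [ 0.50004352  0.69959358 -1.18528946] 0.0801797699135845
[ 0.46064158 -0.28697632  0.185     ]
```

View pics/p_scenec.png

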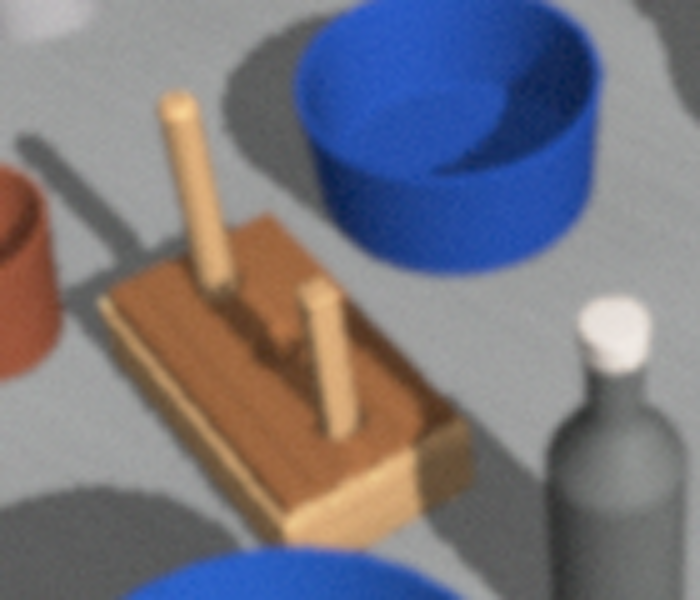

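View pics/p_scene.png

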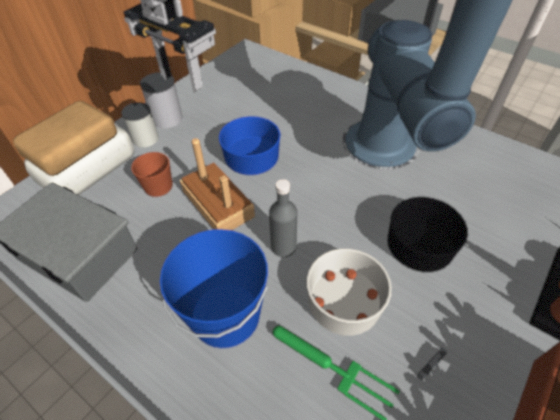

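View pics/p_diff.png

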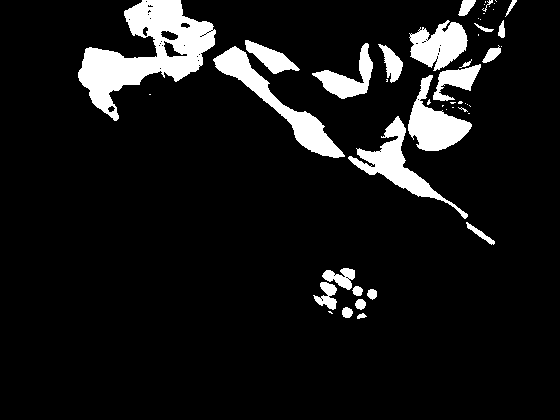

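View pics/p_top.png

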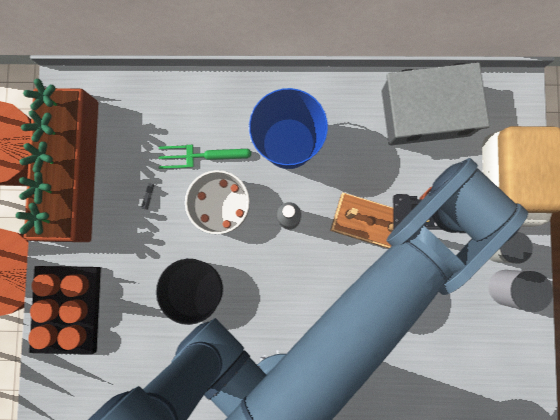

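The stick's picture matches its start (top at crop (179,103)). The difference image shows only the pellets and the arm with its shadow. Planter, bottle, stake and the rest are unmoved.

```bash
python3 -c "
from cell import manip
print(manip.job_done()); print(manip.get_obs()['time_s'])"
```

```text
the job is handed in; nothing more can be done
None
the job is handed in; nothing more can be done
```

I took the round stick out of the crate's end hole and stirred the pellets anticlockwise for about 3.5 turns. The radius was 34 then 38 mm, with the foot about 3 mm above the planter floor. I then stood the stick back upright in its original hole, let go, and handed the job in at about 38.7 s.

- **Pellets:** all six were in the planter after the stir. Each was about 24 mm or more from every starting spot, measured in the wrist view after the stir. That is thin for two of them (24 and 25 mm), given a few mm of camera error.
- **Stick:** it reached the hole floor (3.6 N contact at the expected height). After release its top was at the same pixel as at the start.
- **Surroundings:** comparing the scene picture before and after, only the pellets and the arm with its shadow had changed.
- **Forces:** the reading at the end of each stirring move stayed below about 1.5 N. The highest I saw was about 5 N sideways, when the stick leaned on the hole wall during the first lift; I nudged it free.
- **Disagreement:** the planter's centre came out up to 10 mm apart when read from its rim in the wrist and scene views. I used the pellet ring and the top view, which agreed with each other.

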